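# Pack the tensile-test fixtures into their nest tray

### The job

The test series is finished, so put the fixtures away: pull both jaw inserts straight up out of the snap-in slots of the grip head, and set them and every round platen and T-shaped bend support on the bench into the nests of the grey tray that match their shapes, one part to a nest, upright and fully down on the nest floor. Leave the weights, the carton and the hand remote alone.

Things in the scene. Friction and masses are not known exactly. Their poses are not given: they have to be found in the camera images.
- jaw_a: Jaw insert: upright steel block 60 long (its x) x 22 thick (its y) x 56 mm tall, 0.22 kg; origin at the centre of its underside, z up. At the start it stands in a grip head slot, lower 30 mm inside, upper 26 mm standing out. Spring plungers snap into a groove near its foot: it takes a straight upward pull of 10 to 15 N over the first 15 mm. Both jaws are alike, and the same end for end.
- jaw_b: Jaw insert: upright steel block 60 long (its x) x 22 thick (its y) x 56 mm tall, 0.22 kg; origin at the centre of its underside, z up. At the start it stands in a grip head slot, lower 30 mm inside, upper 26 mm standing out. Spring plungers snap into a groove near its foot: it takes a straight upward pull of 10 to 15 N over the first 15 mm. Both jaws are alike, and the same end for end.
- platen_a: Compression platen: round steel disc 56 mm in diameter and 16 mm thick with a central round hub (28 mm in diameter, 30 mm tall) on top, 46 mm tall in all, about 0.42 kg; stands on the bench hub up; origin at the centre of its underside, z up. May be absent.
- platen_b: Compression platen: round steel disc 56 mm in diameter and 16 mm thick with a central round hub (28 mm in diameter, 30 mm tall) on top, 46 mm tall in all, about 0.42 kg; stands on the bench hub up; origin at the centre of its underside, z up. May be absent.
- support_a: Bend-test support: T-shaped steel base 18 mm thick: crossbar 70 (its y) x 24 mm centred at its x = +10.5 mm, stem 24 mm wide (y) from there to x = -35.5 mm. On top an upright rib with a round nose to grip: 14 thick (y) x 40 mm long (x -20 to +20), its top 52 mm above the underside. 0.36 kg. Origin on the underside below the rib's middle, z up. May be absent.
- support_b: Bend-test support: T-shaped steel base 18 mm thick: crossbar 70 (its y) x 24 mm centred at its x = +10.5 mm, stem 24 mm wide (y) from there to x = -35.5 mm. On top an upright rib with a round nose to grip: 14 thick (y) x 40 mm long (x -20 to +20), its top 52 mm above the underside. 0.36 kg. Origin on the underside below the rib's middle, z up. May be absent.
- grip_head: Tension grip head lying mouth up on the bench, fixed; dark steel block 94 (its x) x 124 (its y) x 38 mm tall, origin at the centre of its underside. Two slots 62 mm long along its x and 24 mm wide, centred at its y = -36 and +36 mm, floor 8 mm above the bench, hold the two jaw inserts.
- jaw_nest_a (a point): Rectangular nest 66 (tray x) x 28 mm (tray y) for a jaw insert standing upright, its long side along the nest's x, either way round. Point at the centre of the nest, on its floor, 7 mm above the bench; nest 13 mm deep, rim 20 mm above the bench; axes of the tray, z up. Row a: the -x row of the tray. Either row serves.
- jaw_nest_b (a point): Rectangular nest 66 (tray x) x 28 mm (tray y) for a jaw insert standing upright, its long side along the nest's x, either way round. Point at the centre of the nest, on its floor, 7 mm above the bench; nest 13 mm deep, rim 20 mm above the bench; axes of the tray, z up. Row b: the +x row of the tray. Either row serves.
- platen_nest_a (a point): Round nest 62 mm in diameter for a platen, hub up. Point at the centre of the nest, on its floor, 7 mm above the bench; nest 13 mm deep, rim 20 mm above the bench; axes of the tray, z up. Row a: the -x row of the tray. Either row serves.
- platen_nest_b (a point): Round nest 62 mm in diameter for a platen, hub up. Point at the centre of the nest, on its floor, 7 mm above the bench; nest 13 mm deep, rim 20 mm above the bench; axes of the tray, z up. Row b: the +x row of the tray. Either row serves.
- support_nest_a (a point): T-shaped nest, 3 mm play all round, for a support, rib up; the support's origin belongs at this point, its axes along the nest's (stem to -x). Point on the nest's floor, 7 mm above the bench; nest 13 mm deep, rim 20 mm above the bench; axes of the tray, z up. Row a: the -x row of the tray. Either row serves.
- support_nest_b (a point): T-shaped nest, 3 mm play all round, for a support, rib up; the support's origin belongs at this point, its axes along the nest's (stem to -x). Point on the nest's floor, 7 mm above the bench; nest 13 mm deep, rim 20 mm above the bench; axes of the tray, z up. Row b: the +x row of the tray. Either row serves.
- nest_tray: Fixed grey plastic tray 166 (its x) x 222 (its y) x 20 mm tall with six nests in two rows 80 mm apart: jaw nests at its -y end, round nests in the middle, T nests at its +y end. Origin at about the centre of its underside.
- weight_stack: Bystander: stack of round steel weights 80 mm in diameter, 66 mm tall with its knob, origin at the centre of its underside. Leave alone.
- specimen_carton: Bystander: blue carton 70 x 130 x 45 mm, origin at the centre of its underside. Leave alone.
- remote: Bystander: white hand remote of the testing machine, 60 x 100 x 28 mm, origin at the centre of its underside. Leave alone.

How it is judged:
At the end, for the whole second after the job is handed in: Every jaw insert, platen and support present stands upright (within 0.08 rad) in a nest of its own shape, within 6 mm of the nest's point horizontally and 4 mm of its floor, jaws and supports lined up with the nest, released and at rest (((horizontal distance between jaw_a and jaw_nest_a below 0.006 m and z of jaw_a in the frame of jaw_nest_a between -0.004 and 0.004 m and angle between the x axis of jaw_a and the x axis of jaw_nest_a, either way round below 0.25 rad) or (horizontal distance between jaw_a and jaw_nest_b below 0.006 m and z of jaw_a in the frame of jaw_nest_b between -0.004 and 0.004 m and angle between the x axis of jaw_a and the x axis of jaw_nest_b, either way round below 0.25 rad)) and angle between each of jaw_a, jaw_b, platen_a, platen_b, support_a, support_b's own z axis and vertical below 0.08 rad and linear speed of each of jaw_a, jaw_b, platen_a, platen_b, support_a, support_b below 0.02 m/s and angular speed of each of jaw_a, jaw_b, platen_a, platen_b, support_a, support_b below 0.2 rad/s and ((horizontal distance between jaw_b and jaw_nest_a below 0.006 m and z of jaw_b in the frame of jaw_nest_a between -0.004 and 0.004 m and angle between the x axis of jaw_b and the x axis of jaw_nest_a, either way round below 0.25 rad) or (horizontal distance between jaw_b and jaw_nest_b below 0.006 m and z of jaw_b in the frame of jaw_nest_b between -0.004 and 0.004 m and angle between the x axis of jaw_b and the x axis of jaw_nest_b, either way round below 0.25 rad)) and ((horizontal distance between platen_a and platen_nest_a below 0.006 m and z of platen_a in the frame of platen_nest_a between -0.004 and 0.004 m) or (horizontal distance between platen_a and platen_nest_b below 0.006 m and z of platen_a in the frame of platen_nest_b between -0.004 and 0.004 m)) and ((horizontal distance between platen_b and platen_nest_a below 0.006 m and z of platen_b in the frame of platen_nest_a between -0.004 and 0.004 m) or (horizontal distance between platen_b and platen_nest_b below 0.006 m and z of platen_b in the frame of platen_nest_b between -0.004 and 0.004 m)) and ((horizontal distance between support_a and support_nest_a below 0.006 m and z of support_a in the frame of support_nest_a between -0.004 and 0.004 m and angle between the x axis of support_a and the x axis of support_nest_a, either way round below 0.25 rad) or (horizontal distance between support_a and support_nest_b below 0.006 m and z of support_a in the frame of support_nest_b between -0.004 and 0.004 m and angle between the x axis of support_a and the x axis of support_nest_b, either way round below 0.25 rad)) and ((horizontal distance between support_b and support_nest_a below 0.006 m and z of support_b in the frame of support_nest_a between -0.004 and 0.004 m and angle between the x axis of support_b and the x axis of support_nest_a, either way round below 0.25 rad) or (horizontal distance between support_b and support_nest_b below 0.006 m and z of support_b in the frame of support_nest_b between -0.004 and 0.004 m and angle between the x axis of support_b and the x axis of support_nest_b, either way round below 0.25 rad))); the robot touches nothing.
It fails at once if the stack of weights is pushed more than 25 mm aside (distance of weight_stack from where it was at the start of the episode above 0.025 m).
It fails at once if the carton is pushed more than 25 mm aside (distance of specimen_carton from where it was at the start of the episode above 0.025 m).
It fails at once if the hand remote is pushed more than 25 mm aside (distance of remote from where it was at the start of the episode above 0.025 m).
Of platen_a, platen_b, support_a, support_b only 3 to 4 are there at a start; the rules pass over those that are not, and their reading is None.
At some moment in a run one of platen_a, platen_b, support_a, support_b may be knocked a few centimetres aside while the robot is not near it.
It also fails if it takes over 208 s, if anything falls off the work surface, if the arm or the gripper's body presses on something with over 40 N, if the wrist force passes 120 N, or if a joint passes its speed limit or range.

### The arm

A 6-joint arm with a two-finger parallel gripper is mounted at the origin on the work surface. World frame = base frame: x ahead of the robot, y to its left, z up, the work surface at z = 0. Lengths are in m, angles in rad, forces in N, time in s.
With the tool pointing down it reaches from about 0.325 to 0.9 m from the base axis. Payload 3.5 kg.
Tool frame: the origin (TCP) lies midway between the tips of the shut fingers; the grasp point (between the pads) lies 19 mm behind it; z points along the fingers, y is the line along which they close (so a half turn about z gives the same grasp; the last joint's range is limited). The gripper opens to 85 mm and grips with 20 to 120 N. Pads are 22 mm wide; open, the fingers measure 114 mm over their backs; the gripper's body (76 mm by 85 mm) begins 54 mm behind the grasp point. The pads swing forward as they close: fully open they stand 13 mm farther back than shut.
Start: joints at [1.197, 0.276, -0.026, 1.268, 0, 1.467], TCP at [0.167, 0.602, 0.231] pointing down, gripper open.
Joint ranges: [-3.12, 3.12], [-0.85, 1.88], [-1.08, 1.24], [-1.95, 2.15], [-1.57, 1.53], [-3.14, 3.14]. Speed limits (rad/s): [2.57, 2.57, 3.14, 3.14, 3.14, 3.14].

### API

Orientations are given as a rotation vector (axis times angle).
In Python, from workcell import bot gives the robot as it stands.
- The arm moves only by the tool carry_out, never from a script. Its argument "motion" is a list of rows, each a list of 7 numbers: the turn, a rotation vector about the tool's x, y, z scaled (see below), then the shift along the tool's x, y, z scaled (see below), then the closure, from -1 (fully open) to 1 (shut). In form: [[rx, ry, rz, tx, ty, tz, claw], ...]. A call has 1 to 12 rows; each row is the pose to reach, as a shift and turn from the pose commanded when the call began, along the tool's axes at that moment, turning the shorter way round; what a row does not reach only later rows make up. The controller multiplies each number of a shift by 200 mm and each number of a turn by 180 degrees. A row lasts 1/12 s, in which the tool goes at most 41.7 mm and 7.16 degrees, less where a joint would pass 70% of its speed; a pose out of reach is approached as far as the arm can. A call with a number of a shift or a turn outside -1 to 1 is refused whole. A call with a gripper value outside its range is refused whole. The fingers move at their own pace and stop on an object; the grip force is fixed at half the most. Time passes only in rows, so rows that repeat a pose let the fingers close. It gives the time, the measured TCP pose, the force, the opening and the grip force at its end, in the units of the state.
- bot.get_state(): the state, without advancing time (a new reading comes with each control period).
- bot.capture(name): name is "scene" or "side" or "wrist"; returns a dict with "img" (400x640x3 uint8, red, green, blue), "fx", "fy", "cx", "cy" (pixels), "pose" (4x4, takes a point from camera to world coordinates). Camera axes: x right, y up, looking along -z (the intrinsics and any distortion apply to the point x, -y, -z); pixel columns grow to the right and rows downward; lengths in m; the calibration is good to about 2 mm. A picture is of the moment at which its call begins. There is no depth.
- bot.job_done(): hands the job in; it is judged then, once.
The state is a dict: "t": time; "q": joint angles; "joint_vel": joint speeds; "joint_torque": joint torques, N m; "position": TCP position; "orientation": TCP orientation; "ft_force": force on the tool from outside, world axes, zero at the start; "torque": the same for the moment, N m; "finger_gap": finger opening in m; "finger_force": force on a finger pad.
Only numpy, scipy, OpenCV 4.12 (cv2) and the standard library are available. Lean on these libraries where they do the work, as an engineer would, in place of code of your own. Each camera call takes 0.05 s, during which the arm holds its last target. There are 200 camera calls.

## Working session

There is one attempt and no reset: what is moved stays moved. The work goes in short steps, Python scripts to look and compute and a tool call to move; the robot and the scene stay as the last step left them, time stands still between calls to the robot, and variables do not carry over. Pictures are saved under pics/ and viewed, at most 14 in all, crops included, and the job is handed in when it is done.

Besides the shell and the picture viewer there is one more tool, called as name(argument=value, ...), one argument or row to a line, values as JSON. carry_out: Moves the arm, as the interface text tells. Its arguments: {"type":"object","properties":{"motion":{"type":"array","items":{"type":"array","items":{"type":"number","minimum":-1,"maximum":1}}}},"required":["motion"]}

```bash
mkdir -p pics; ls; python3 - <<'E'
from workcell import bot
import cv2, numpy as np
s=bot.get_state(); print({k:np.round(v,3).tolist() for k,v in s.items()})
for n in ["scene","side","wrist"]:
    c=bot.capture(n); cv2.imwrite(f"pics/{n}0.png",c["img"][:,:,::-1]); print(n,c["fx"],c["fy"],c["cx"],c["cy"],np.round(c["pose"],4).tolist(),[k for k in c])
E
```

```text
pics
{'t': 0.0, 'q': [1.197, 0.277, -0.028, 1.268, -0.0, 1.467], 'joint_vel': [-0.001, 0.001, 0.002, 0.001, -0.001, 0.0], 'joint_torque': [0.0, -44.551, 29.52, 0.016, 0.0, -0.0], 'position': [0.167, 0.601, 0.23], 'orientation': [-0.424, -3.112, 0.003], 'ft_force': [-0.329, 0.376, 0.343], 'torque': [-0.043, -0.008, 0.006], 'finger_force': 0.0, 'finger_gap': 0.085}
scene 451.971313988089 451.971313988089 317.25841365501003 196.7859040170751 [[0.5356, -0.6482, 0.5413, 1.1417], [0.8445, 0.4166, -0.3367, -0.351], [-0.0073, 0.6374, 0.7705, 0.82], [0.0, 0.0, 0.0, 1.0]] ['img', 'fx', 'fy', 'cx', 'cy', 'pose']
side 382.2860733893658 382.2860733893658 316.5153413280693 200.24237554974707 [[0.9184, 0.2751, -0.2844, 0.3512], [-0.3954, 0.6633, -0.6353, -0.6276], [0.0139, 0.6959, 0.718, 0.7382], [0.0, 0.0, 0.0, 1.0]] ['img', 'fx', 'fy', 'cx', 'cy', 'pose']
wrist 289.7809014816982 289.7809014816982 322.6801809841256 195.39267730964286 [[0.2691, -0.9294, -0.2525, 0.1038], [0.9631, 0.2592, 0.0722, 0.6191], [-0.0016, -0.2627, 0.9649, 0.3724], [0.0, 0.0, 0.0, 1.0]] ['img', 'fx', 'fy', 'cx', 'cy', 'pose']
```

View pics/scene0.png

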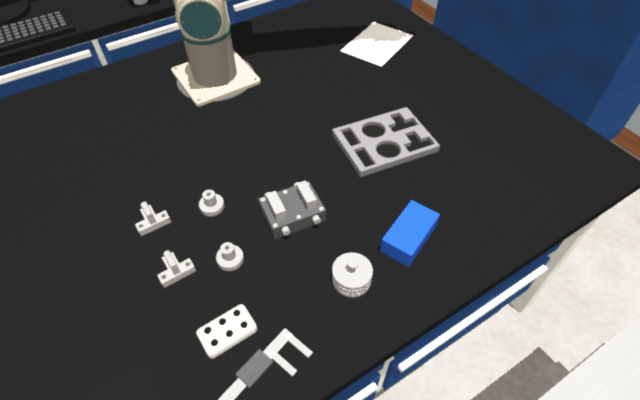

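View pics/side0.png

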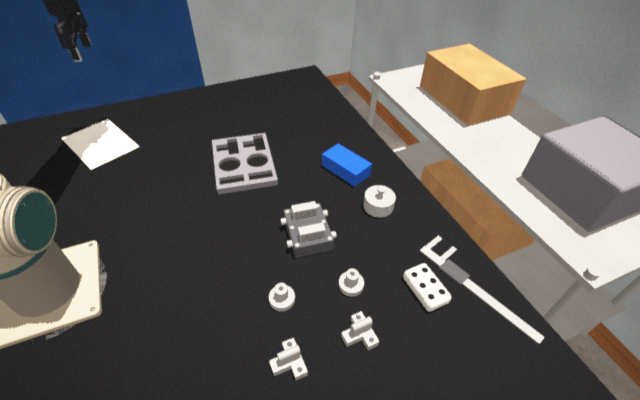

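The scene view shows two supports at about (152,218) and (176,268), two platens at (211,203) and (229,257), the grip head at (293,208) and the tray at (386,140). The weights, carton and remote are at (352,274), (411,232) and (227,330). The side view shows the same layout. All four loose parts are present.

```bash
cat > h.py <<'E'
from workcell import bot
import cv2, numpy as np
def cap(n):
    c=bot.capture(n); c["bgr"]=c["img"][:,:,::-1].copy(); return c
def ray(c,uv,z):
    """pixels -> world xy on plane z"""
    uv=np.atleast_2d(np.asarray(uv,float)); P=c["pose"]
    d=np.stack([(uv[:,0]-c["cx"])/c["fx"],-(uv[:,1]-c["cy"])/c["fy"],-np.ones(len(uv))],1)@P[:3,:3].T
    o=P[:3,3]; return (o+d*((z-o[2])/d[:,2])[:,None])[:,:2]
def proj(c,p):
    P=c["pose"]; q=(np.atleast_2d(p)-P[:3,3])@P[:3,:3]
    return np.stack([c["cx"]-c["fx"]*q[:,0]/q[:,2],c["cy"]+c["fy"]*q[:,1]/q[:,2]],1)
def blobs(c,lo=75,amin=60):
    g=cv2.cvtColor(c["bgr"],cv2.COLOR_BGR2HSV)
    m=((g[:,:,2]>lo)&(g[:,:,1]<70)).astype(np.uint8)*255
    cs,_=cv2.findContours(m,cv2.RETR_EXTERNAL,cv2.CHAIN_APPROX_NONE)
    return m,[k for k in cs if cv2.contourArea(k)>amin]
E
python3 - <<'E'
from h import *
for n in ["scene","side"]:
    c=cap(n); m,cs=blobs(c)
    for k in cs:
        M=cv2.moments(k); u=(M["m10"]/M["m00"],M["m01"]/M["m00"])
        if M["m00"]<6000: print(n,np.round(u,1),M["m00"],ray(c,u,.02).round(3)[0])
    x0,y0=(130,95) if n=="scene" else (200,120)
    cv2.imwrite(f"pics/{n}1.png",cv2.resize(c["bgr"][y0:y0+200 if n=="scene" else y0+265,x0:x0+(320 if n=="scene" else 270)],None,fx=2.2,fy=2.2,interpolation=cv2.INTER_CUBIC))
E
```

```text
scene [264.7 363.2] 1838.5 [ 0.851 -0.283]
scene [226.2 330.6] 1879.5 [ 0.76  -0.315]
scene [351.8 274. ] 1492.0 [ 0.788 -0.051]
scene [174.3 268.8] 768.0 [ 0.583 -0.348]
scene [229.2 256.5] 621.0 [ 0.617 -0.241]
scene [150.8 219.1] 655.5 [ 0.435 -0.346]
scene [210.8 203. ] 523.0 [ 0.464 -0.215]
scene [291.6 205.7] 2117.0 [ 0.57  -0.064]
scene [384.8 140.5] 4415.5 [0.515 0.244]
scene [634.1 121.8] 231.0 [0.815 0.84 ]
scene [44.6 66. ] 744.0 [-0.305 -0.423]
scene [213.5  72.8] 3796.0 [ 0.007 -0.005]
scene [97.8 51.4] 164.0 [-0.296 -0.265]
scene [ 7.1 32.6] 67.0 [-0.572 -0.488]
scene [14.8 30.3] 65.5 [-0.574 -0.464]
scene [376.5  43.6] 1758.0 [0.147 0.497]
scene [22.5 28.5] 62.5 [-0.572 -0.44 ]
scene [30.1 26.3] 60.5 [-0.573 -0.416]
scene [37.7 24.3] 62.5 [-0.572 -0.392]
scene [52.3 19.9] 61.5 [-0.575 -0.344]
scene [431.6   2.8] 63.5 [0.044 0.818]
scene [247.5   4.3] 190.0 [-0.304  0.266]
scene [188.6  22.7] 2508.0 [-0.301  0.042]
side [289.1 360. ] 913.0 [ 0.425 -0.353]
side [360.4 331.3] 843.5 [ 0.573 -0.355]
side [281.5 296.8] 591.0 [ 0.456 -0.223]
side [351.1 282.3] 553.0 [ 0.607 -0.249]
side [426.7 286.6] 1333.0 [ 0.753 -0.321]
side [476.5 287.6] 1665.5 [ 0.851 -0.365]
side [307.1 224.6] 1764.5 [ 0.581 -0.06 ]
side [379.1 200.3] 845.5 [ 0.787 -0.055]
side [242.8 162.9] 3157.5 [0.499 0.227]
side [ 99.7 143.3] 2140.0 [0.125 0.478]
```

```bash
cat >> h.py <<'E'
from scipy.spatial.transform import Rotation as R
def down(yaw):
    """tool z down, tool y (closing line) at world angle yaw"""
    y=np.array([np.cos(yaw),np.sin(yaw),0]); z=np.array([0,0,-1.]); return np.stack([np.cross(y,z),y,z],1)
def plan(x,y,z,yaw,frm=None):
    """row numbers from the present pose (or frm=(x,y,z,yaw)) to the target; yaw taken mod pi nearest"""
    s=bot.get_state(); p=s["position"]; Rc=R.from_rotvec(s["orientation"]).as_matrix()
    if frm is not None: p=np.array(frm[:3]); Rc=down(frm[3])
    t=Rc.T@(np.array([x,y,z])-p)/.2
    best=min(((R.from_matrix(Rc.T@down(yaw+k*np.pi)).as_rotvec()/np.pi) for k in(0,1)),key=lambda r:abs(r[2]))
    return np.round(np.r_[best,t],4).tolist()
def yaw_now():
    a=R.from_rotvec(bot.get_state()["orientation"]).as_matrix(); return np.arctan2(a[1,1],a[0,1])
E
python3 - <<'E'
from h import *
s=bot.get_state(); Rc=R.from_rotvec(s["orientation"]).as_matrix(); print(Rc.round(3),yaw_now())
c=cap("wrist"); T=np.eye(4);T[:3,:3]=Rc;T[:3,3]=s["position"]
print((np.linalg.inv(T)@c["pose"]).round(4))
for n,z in(("scene",.02),("side",.02)):
    c=cap(n); m,cs=blobs(c)
    for zz,nm,ctr in((.02,"tray",(.505,.235)),(.038,"head",(.575,-.062))):
        k=min(cs,key=lambda k:np.linalg.norm(ray(c,k[:,0].mean(0),zz)[0]-ctr))
        w=ray(c,k[:,0],zz).astype(np.float32); r=cv2.minAreaRect(w*1000); print(n,nm,np.round(r[0]),np.round(r[1]),r[2])
print(plan(.47,.20,.33,yaw_now()))
E
```

```text
[[-0.964  0.268 -0.   ]
 [ 0.268  0.964 -0.001]
 [ 0.    -0.001 -1.   ]] 1.2999897334288053
[[-1.600e-03  9.648e-01  2.629e-01  6.560e-02]
 [ 1.000e+00  1.700e-03  0.000e+00 -3.000e-04]
 [-4.000e-04  2.629e-01 -9.648e-01 -1.421e-01]
 [ 0.000e+00  0.000e+00  0.000e+00  1.000e+00]]
scene tray [510. 248.] [235. 185.] 80.86387634277344
scene head [587. -70.] [127. 131.] 82.26394653320312
side tray [502. 238.] [249. 169.] 80.7281265258789
side head [576. -67.] [139. 121.] 82.30680084228516
[-0.0001, -0.0, -0.0, -1.9968, -1.5325, -0.4939]
```

View pics/scene1.png

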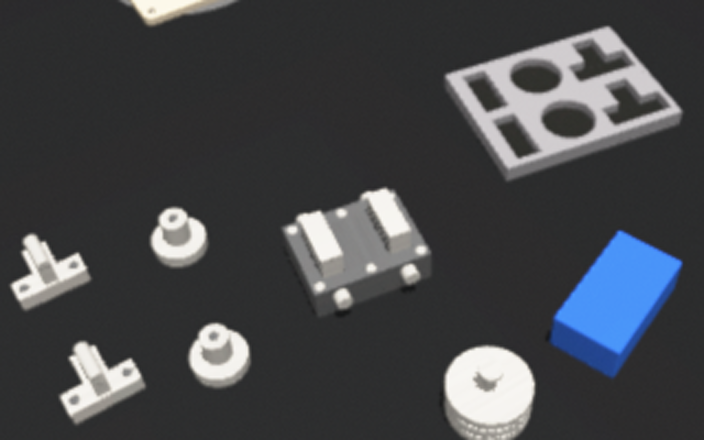

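```bash
python3 -c "
from h import *
print(plan(.53,.04,.33,1.41))"
```

```text
[-0.0001, -0.0, -0.035, -2.4999, -2.2231, -0.4937]
```

carry_out(
  motion=[
    [0, 0, 0, -0.8333, -0.741, -0.25, -1],
    [0, 0, 0, -0.8333, -0.741, -0.25, -1],
    [0, 0, 0, -0.8333, -0.741, -0.25, -1],
    [0, 0, 0, -0.8333, -0.741, -0.25, -1],
    [0, 0, 0, -0.8333, -0.741, -0.25, -1],
    [0, 0, 0, -0.8333, -0.741, -0.25, -1],
  ],
)

```text
t: 0.9
position: [0.2898, 0.412, 0.2828]
orientation: [0.428, 3.11, 0.0]
ft_force: [0.8, 0.2, 0.4]
finger_gap: 0.0853
finger_force: 0.0
```

carry_out(
  motion=[
    [0, 0, 0, -0.8333, -0.741, -0.25, -1],
    [0, 0, 0, -0.8333, -0.741, -0.25, -1],
    [0, 0, 0, -0.8333, -0.741, -0.25, -1],
    [0, 0, 0, -0.8333, -0.741, -0.25, -1],
    [0, 0, 0, -0.8333, -0.741, -0.25, -1],
    [0, 0, 0, -0.8333, -0.741, -0.25, -1],
  ],
)

```text
t: 1.4
position: [0.4113, 0.2245, 0.3329]
orientation: [0.428, 3.109, 0.0]
ft_force: [0.3, 0.7, -0.6]
finger_gap: 0.0853
finger_force: 0.0
```

carry_out(
  motion=[
    [0, 0, -0.035, -0.8333, -0.741, 0, -1],
    [0, 0, -0.035, -0.8333, -0.741, 0, -1],
    [0, 0, -0.035, -0.8333, -0.741, 0, -1],
    [0, 0, -0.035, -0.8333, -0.741, 0, -1],
    [0, 0, -0.035, -0.8333, -0.741, 0, -1],
    [0, 0, -0.035, -0.8333, -0.741, 0, -1],
    [0, 0, -0.035, -0.8333, -0.741, 0, -1],
    [0, 0, -0.035, -0.8333, -0.741, 0, -1],
    [0, 0, -0.035, -0.8333, -0.741, 0, -1],
    [0, 0, -0.035, -0.8333, -0.741, 0, -1],
  ],
)

```text
t: 2.23
position: [0.5293, 0.0412, 0.3315]
orientation: [-0.25, -3.131, -0.0]
ft_force: [0.4, 0.6, -0.3]
finger_gap: 0.0859
finger_force: 0.0
```

```bash
python3 - <<'E'
from h import *
s=bot.get_state(); print(s["t"],s["position"].round(4) if hasattr(s["position"],"round") else s["position"],s["orientation"],s["q"],yaw_now())
c=cap("wrist"); cv2.imwrite("pics/w1.png",c["bgr"]); m,cs=blobs(c)
for k in cs:
    M=cv2.moments(k); u=(M["m10"]/M["m00"],M["m01"]/M["m00"]); print(np.round(u,1),M["m00"],ray(c,u,.02).round(3)[0])
E
```

```text
2.2333 [0.5293 0.0412 0.3315] [-2.49981794e-01 -3.13140380e+00 -4.75531028e-04] [-4.43390883e-02  7.21489611e-02 -6.26929784e-02  1.43617012e+00
  3.10566739e-04  1.14984168e-01] 1.4114730016701562
[497.8 378.5] 2036.5 [1.009 0.311]
[628.8 348.5] 477.5 [0.977 0.556]
[152.  350.6] 496.0 [ 0.836 -0.337]
[477.3 328. ] 97.0 [0.884 0.274]
[294.5 305.4] 1636.0 [ 0.782 -0.052]
[277.9 167.2] 59060.0 [ 0.529 -0.031]
```

View pics/w1.png

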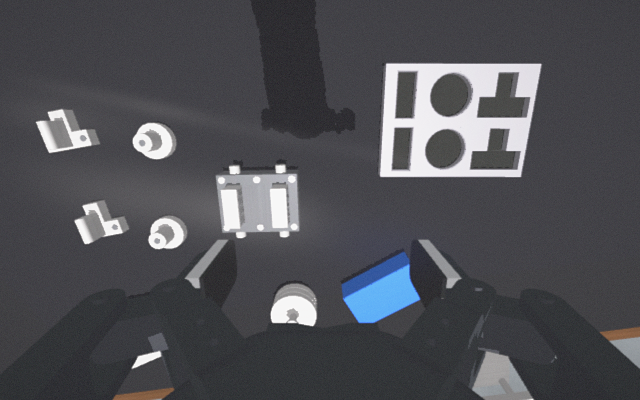

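The wrist view from above shows the tray at (460,120) with its T stems pointing up towards the base. The grip head is at (258,203) with jaw tops at (231,210) and (279,208). The platen hubs are at (145,143) and (157,240), and the supports at (66,132) and (101,222).

```bash
python3 - <<'E'
from h import *
c=cap("wrist"); g=cv2.cvtColor(c["bgr"],cv2.COLOR_BGR2GRAY)
print("jaw row 208:",g[208,215:302:2].tolist()); print("jaw col 231:",g[175:240:2,231].tolist()); print("tray row 90:",g[90,375:480:3].tolist())
# tray
t=((g>140)*255).astype(np.uint8); t[:, :360]=0; t[200:]=0
cs,hi=cv2.findContours(t,cv2.RETR_CCOMP,cv2.CHAIN_APPROX_NONE)
for k,h in zip(cs,hi[0]):
    if cv2.contourArea(k)<150: continue
    w=(ray(c,k[:,0],.02)*1000).astype(np.float32); M=cv2.moments(w); r=cv2.minAreaRect(w)
    print("hole" if h[3]>=0 else "outer",np.round([M["m10"]/M["m00"],M["m01"]/M["m00"]],1),"rect",np.round(r[0],1),np.round(r[1],1),round(r[2],2))
for lo in (170,200,230):
    t=((g>lo)*255).astype(np.uint8); t[:,:210]=0; t[:,305:]=0; t[:180]=0; t[240:]=0
    for k in cv2.findContours(t,cv2.RETR_EXTERNAL,cv2.CHAIN_APPROX_NONE)[0]:
        if cv2.contourArea(k)<200: continue
        w=(ray(c,k[:,0],.064)*1000).astype(np.float32); r=cv2.minAreaRect(w); print(lo,"jaw",np.round(r[0],1),np.round(r[1],1),round(r[2],2))
a=cv2.resize(g[165:245,205:310],None,fx=5,fy=5,interpolation=cv2.INTER_CUBIC)
b=cv2.resize(g[90:260,25:215],None,fx=2.3,fy=2.3,interpolation=cv2.INTER_CUBIC)
o=np.zeros((400,525+438),np.uint8); o[:,:525]=a; o[:391,525:525+437]=b; cv2.imwrite("pics/w2.png",cv2.resize(o,(800,332)))
E
```

```text
jaw row 208: [99, 100, 128, 165, 245, 245, 245, 245, 245, 245, 245, 243, 139, 126, 143, 174, 171, 169, 170, 170, 175, 173, 173, 175, 174, 172, 178, 173, 231, 247, 247, 247, 247, 247, 247, 250, 166, 166, 180, 174, 178, 176, 95, 86]
jaw col 231: [166, 171, 171, 171, 112, 133, 145, 190, 247, 246, 246, 246, 246, 246, 245, 245, 245, 245, 245, 245, 245, 245, 245, 245, 245, 246, 247, 173, 162, 86, 82, 81, 75]
tray row 90: [67, 66, 52, 151, 242, 241, 241, 200, 76, 77, 76, 80, 76, 102, 234, 238, 239, 238, 238, 85, 78, 77, 77, 73, 72, 75, 75, 77, 76, 74, 73, 98, 121, 233, 232]
outer [505.8 250.1] rect [505.4 250.3] [225.3 166. ] 80.79
hole [562.7 309.1] rect [556.1 310.5] [77.7 64.4] 79.51
hole [543.  230.5] rect [542.9 230.7] [62.6 62.2] 38.28
hole [532.3 164.7] rect [532.3 165.2] [31.1 66.4] 80.78
hole [484.7 321.9] rect [478.1 322.9] [77.7 64.6] 80.79
hole [464.4 243.7] rect [464.4 243.5] [62.8 61.7] 39.63
hole [453.8 177.7] rect [454.  178.3] [31.5 66.1] 80.54
170 jaw [ 575.5 -106.1] [26.1 65.6] 80.79
170 jaw [582.1 -48.4] [84.5 87.7] 81.26
200 jaw [ 574.7 -105.6] [24.8 64.5] 79.19
200 jaw [583.2 -34.2] [23.4 60.8] 81.78
230 jaw [ 575.4 -106. ] [23.2 62.5] 80.78
230 jaw [583.8 -34.6] [22.5 59.3] 81.36
```

View pics/w2.png

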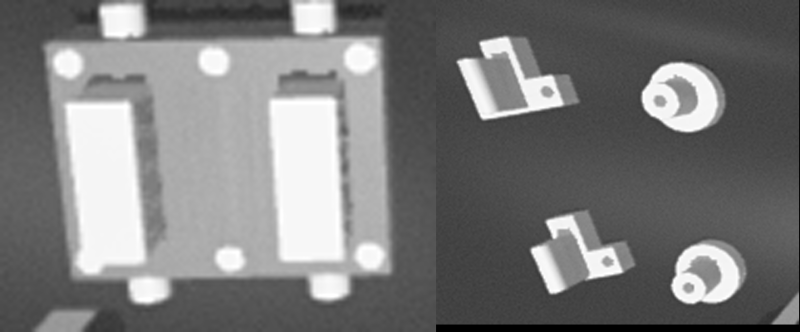

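Tray sizes check out: 225x166 mm outer, 62 mm holes, rows 79.5 mm apart. The jaws are 72.0 mm apart, as they should be. Next I hover over jaw B and read the finger gap with the fingers partly open.

```bash
python3 -c "
from h import *
print(plan(.5836,-.0345,.13,1.436))"
```

```text
[0.0001, 0.0001, -0.0077, -0.3273, -0.3313, 1.0079]
```

carry_out(
  motion=[
    [0, 0, -0.0077, -0.3273, -0.3313, 1.0, -0.4],
    [0, 0, -0.0077, -0.3273, -0.3313, 1.0, -0.4],
    [0, 0, -0.0077, -0.3273, -0.3313, 1.0, -0.4],
    [0, 0, -0.0077, -0.3273, -0.3313, 1.0, -0.4],
    [0, 0, -0.0077, -0.3273, -0.3313, 1.0, -0.4],
    [0, 0, -0.0077, -0.3273, -0.3313, 1.0, -0.4],
    [0, 0, -0.0077, -0.3273, -0.3313, 1.0, -0.4],
    [0, 0, -0.0077, -0.3273, -0.3313, 1.0, -0.4],
    [0, 0, -0.0077, -0.3273, -0.3313, 1.0, -0.4],
    [0, 0, -0.0077, -0.3273, -0.3313, 1.0, -0.4],
  ],
)

```text
t: 3.17
position: [0.5857, -0.0352, 0.1344]
orientation: [0.212, 3.129, -0.0]
ft_force: [0.7, -0.3, -0.1]
finger_gap: 0.0601
finger_force: 0.0
```

```bash
python3 - <<'E'
from h import *
c=cap("wrist"); g=cv2.cvtColor(c["bgr"],cv2.COLOR_BGR2GRAY); cv2.imwrite("pics/w3.png",c["bgr"])
print(bot.get_state()["position"],yaw_now())
t=((g>230)*255).astype(np.uint8)
for k in cv2.findContours(t,cv2.RETR_EXTERNAL,cv2.CHAIN_APPROX_NONE)[0]:
    if cv2.contourArea(k)<200: continue
    w=(ray(c,k[:,0],.064)*1000).astype(np.float32); r=cv2.minAreaRect(w); print(k[:,0].mean(0).round(),np.round(r[0],1),np.round(r[1],1),round(r[2],2))
print(plan(.5836,-.0345,.043,1.436))
E
```

```text
[ 0.58565217 -0.03529677  0.13421155] 1.4352682365256082
[ 95. 256.] [ 603.2 -223.7] [24.6 24. ] 82.13
[120. 238.] [ 592.9 -198.8] [44.  39.3] 24.52
[ 16. 228.] [ 572.8 -273.8] [28.1 30.7] 73.15
[329. 225.] [601.1 -32.2] [30.9 30.7] 81.47
[226. 204.] [ 574.8 -105.9] [23.3 61.6] 80.29
[529. 113.] [537.6 126.6] [43.9 54.4] 80.73
[83. 68.] [ 467.  -182.7] [53.3 44. ] 45.0
[-0.0, 0.0015, -0.0002, 0.0129, 0.0026, 0.456]
```

View pics/w3.png

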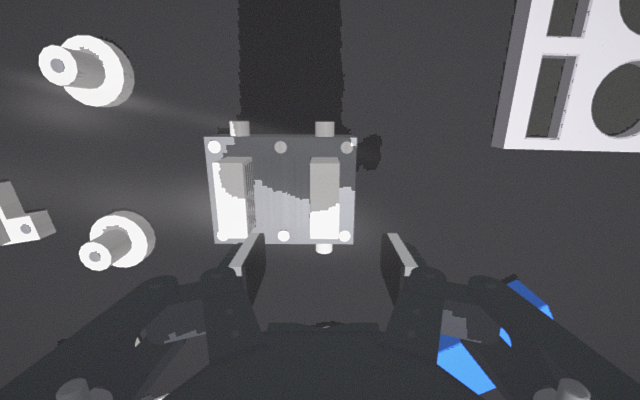

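The view shows jaw B between the fingers at (324,210) with the gripper's shadow on it. Jaw A is at (234,204). A closure of -0.4 gives a 60 mm gap, so I go down and close.

carry_out(
  motion=[
    [0, 0, 0, 0.013, 0.003, 0.15, -0.4],
    [0, 0, 0, 0.013, 0.003, 0.3, -0.4],
    [0, 0, 0, 0.013, 0.003, 0.4, -0.4],
    [0, 0, 0, 0.013, 0.003, 0.45, -0.4],
    [0, 0, 0, 0.013, 0.003, 0.45, -0.4],
    [0, 0, 0, 0.013, 0.003, 0.45, -0.4],
  ],
)

```text
t: 3.72
position: [0.5822, -0.0347, 0.0423]
orientation: [0.214, 3.133, -0.0]
ft_force: [-0.0, -0.2, 0.3]
finger_gap: 0.0601
finger_force: 0.0
```

carry_out(
  motion=[
    [0, 0, 0, 0, 0, 0, 1],
    [0, 0, 0, 0, 0, 0, 1],
    [0, 0, 0, 0, 0, 0, 1],
    [0, 0, 0, 0, 0, 0, 1],
    [0, 0, 0, 0, 0, 0, 1],
    [0, 0, 0, 0, 0, 0, 1],
    [0, 0, 0, 0, 0, 0, 1],
    [0, 0, 0, 0, 0, 0, 1],
    [0, 0, 0, 0, 0, 0, 1],
    [0, 0, 0, 0, 0, 0, 1],
  ],
)

```text
t: 4.55
position: [0.583, -0.0348, 0.0431]
orientation: [0.214, 3.131, 0.0]
ft_force: [-0.2, 1.3, 6.8]
finger_gap: 0.0208
finger_force: 59.0
```

carry_out(
  motion=[
    [0, 0, 0, 0, 0, -0.025, 1],
    [0, 0, 0, 0, 0, -0.05, 1],
    [0, 0, 0, 0, 0, -0.075, 1],
    [0, 0, 0, 0, 0, -0.1, 1],
    [0, 0, 0, 0, 0, -0.15, 1],
    [0, 0, 0, 0, 0, -0.2, 1],
    [0, 0, 0, 0, 0, -0.3, 1],
    [0, 0, 0, 0, 0, -0.4, 1],
    [0, 0, 0, 0, 0, -0.5, 1],
    [0, 0, 0, 0, 0, -0.5, 1],
    [0, 0, 0, 0, 0, -0.5, 1],
    [0, 0, 0, 0, 0, -0.5, 1],
  ],
)

```text
t: 5.55
position: [0.5803, -0.0347, 0.1408]
orientation: [-0.214, -3.132, -0.0]
ft_force: [-0.8, 0.8, -2.9]
finger_gap: 0.0207
finger_force: 61.5
```

```bash
python3 - <<'E'
from h import *
s=bot.get_state();print(s["position"],yaw_now(),s["finger_gap"],s["ft_force"])
# jaw centre sits (dx along jaw) from TCP: measured (.5836,-.0345) vs grip (.583,-.0348) -> aim nest b
print(plan(.5323,.165,.12,1.410))
c=cap("wrist"); cv2.imwrite("pics/w4.png",c["bgr"])
g=cv2.cvtColor(c["bgr"],cv2.COLOR_BGR2GRAY)
t=((g>140)*255).astype(np.uint8); t[:,:330]=0
for k,h in zip(*(lambda a,b:(a,b[0]))(*cv2.findContours(t,cv2.RETR_CCOMP,cv2.CHAIN_APPROX_NONE))):
    if cv2.contourArea(k)<300: continue
    w=(ray(c,k[:,0],.02)*1000).astype(np.float32); r=cv2.minAreaRect(w); print("hole" if h[3]>=0 else "out",np.round(r[0],1),np.round(r[1],1),round(r[2],2))
E
```

```text
[ 0.58030895 -0.03465687  0.14082491] 1.434173514251163 0.020716070323234307 [-0.83561903  0.82582767 -2.93144137]
[-0.0, -0.0006, 0.0077, 0.3736, 0.9563, 0.1049]
out [754.4 177.8] [49.3 21.6] 51.46
out [647.  -19.9] [ 34.  155.7] 82.45
out [518.9 199.8] [129.2 124.3] 80.65
hole [532.7 164.8] [30.8 66.7] 80.55
```

View pics/w4.png

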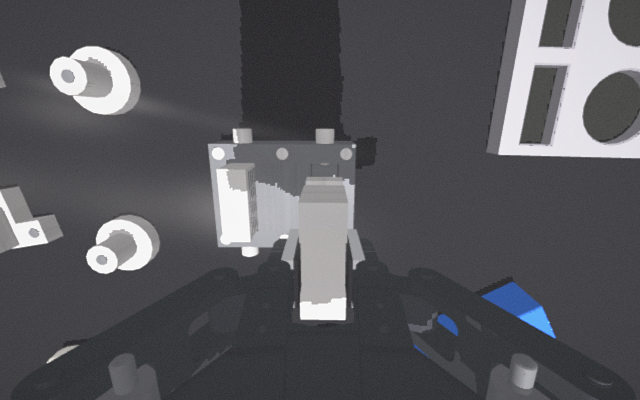

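Jaw B is out and held at (323,240). The empty slot is visible, and nest b reads the same as before. I carry the jaw over it.

carry_out(
  motion=[
    [0, 0, 0.0077, 0.06, 0.16, 0, 1],
    [0, 0, 0.0077, 0.12, 0.32, 0, 1],
    [0, 0, 0.0077, 0.19, 0.48, 0, 1],
    [0, 0, 0.0077, 0.25, 0.64, 0, 1],
    [0, 0, 0.0077, 0.31, 0.8, 0.05, 1],
    [0, 0, 0.0077, 0.3736, 0.9563, 0.15, 1],
    [0, 0, 0.0077, 0.3736, 0.9563, 0.25, 1],
    [0, 0, 0.0077, 0.3736, 0.9563, 0.3, 1],
    [0, 0, 0.0077, 0.3736, 0.9563, 0.3, 1],
    [0, 0, 0.0077, 0.3736, 0.9563, 0.3, 1],
    [0, 0, 0.0077, 0.3736, 0.9563, 0.3, 1],
    [0, 0, 0.0077, 0.3736, 0.9563, 0.3, 1],
  ],
)

```text
t: 6.6
position: [0.5351, 0.1641, 0.0825]
orientation: [0.255, 3.129, 0.001]
ft_force: [-1.2, -0.1, -2.6]
finger_gap: 0.0207
finger_force: 61.5
```

```bash
python3 - <<'E'
from h import *
s=bot.get_state();print(s["position"],yaw_now(),s["joint_vel"])
print(plan(.532,.165,.042,1.410))
c=cap("wrist"); cv2.imwrite("pics/w5.png",c["bgr"])
s=bot.get_state();print(s["position"])
E
```

```text
[0.53505619 0.16405457 0.08250577] 1.4083290746285053 [ 0.00212408 -0.00344366  0.00112426  0.00032599  0.00023532  0.00129529]
[0.0002, 0.0007, -0.0005, 0.0163, 0.0021, 0.2025]
[0.53505173 0.16413269 0.08259451]
```

View pics/w5.png

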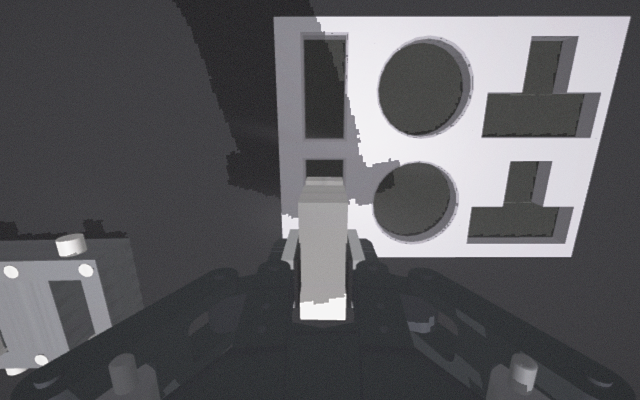

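The jaw is lined up over nest b: its foot is at (324,180) and the nest opening at (325,168). I lower it slowly.

carry_out(
  motion=[
    [0, 0, 0, 0.016, 0.003, 0, 1],
    [0, 0, 0, 0.016, 0.003, 0.04, 1],
    [0, 0, 0, 0.016, 0.003, 0.07, 1],
    [0, 0, 0, 0.016, 0.003, 0.1, 1],
    [0, 0, 0, 0.016, 0.003, 0.125, 1],
    [0, 0, 0, 0.016, 0.003, 0.15, 1],
    [0, 0, 0, 0.016, 0.003, 0.175, 1],
    [0, 0, 0, 0.016, 0.003, 0.19, 1],
    [0, 0, 0, 0.016, 0.003, 0.19, 1],
  ],
)

```text
t: 7.4
position: [0.5302, 0.1659, 0.0427]
orientation: [-0.252, -3.131, 0.0]
ft_force: [0.1, -0.7, -2.8]
finger_gap: 0.0207
finger_force: 61.4
```

carry_out(
  motion=[
    [0, 0, 0, -0.008, -0.003, 0.002, 1],
    [0, 0, 0, -0.008, -0.003, 0.002, 1],
    [0, 0, 0, -0.008, -0.003, 0.002, 0],
    [0, 0, 0, -0.008, -0.003, 0.002, 0],
    [0, 0, 0, -0.008, -0.003, 0.002, 0],
    [0, 0, 0, -0.008, -0.003, 0.002, 0],
    [0, 0, 0, -0.008, -0.003, 0, 0],
    [0, 0, 0, -0.008, -0.003, -0.2, 0],
    [0, 0, 0, -0.008, -0.003, -0.4, 0],
    [0, 0, 0, -0.008, -0.003, -0.5, 0],
    [0, 0, 0, -0.008, -0.003, -0.5, 0],
    [0, 0, 0, -0.008, -0.003, -0.5, 0],
  ],
)

```text
t: 8.4
position: [0.5335, 0.1654, 0.1453]
orientation: [0.252, 3.127, 0.002]
ft_force: [-0.7, -0.2, 0.4]
finger_gap: 0.0427
finger_force: 0.0
```

```bash
python3 - <<'E'
from h import *
s=bot.get_state();print(s["position"],yaw_now(),s["finger_gap"])
print("above jaw A",plan(.575,-.1062,.12,1.436))
c=cap("wrist"); g=cv2.cvtColor(c["bgr"],cv2.COLOR_BGR2GRAY); cv2.imwrite("pics/w6.png",c["bgr"])
for lo,z in((140,.02),(160,.02),(240,.063)):
  a,b=cv2.findContours(((g>lo)*255).astype(np.uint8),cv2.RETR_CCOMP,cv2.CHAIN_APPROX_NONE)
  for k,h in zip(a,b[0]):
    if cv2.contourArea(k)<400: continue
    w=(ray(c,k[:,0],z)*1000).astype(np.float32); r=cv2.minAreaRect(w); print(lo,z,k[:,0].mean(0).round(),"hole" if h[3]>=0 else "out",np.round(r[0],1),np.round(r[1],1),round(r[2],2))
E
```

```text
[0.53351674 0.1653769  0.14526694] 1.4100454996263183 0.04266714693856964
above jaw A [0.0005, 0.0013, -0.0083, -0.4216, -1.3074, 0.1261]
140 0.02 [ 26. 290.] out [ 593.5 -159.9] [27.8 72.4] 81.93
140 0.02 [ 95. 266.] out [590.3 -87.7] [131.7 108.2] 81.87
140 0.02 [405. 148.] out [508.5 250. ] [224.3 171.8] 80.72
140 0.02 [477. 191.] hole [555.8 310.1] [77.3 64.4] 80.65
140 0.02 [399.  96.] hole [464.1 243.6] [62.2 62.1] 55.25
140 0.02 [490. 102.] hole [477.  323.1] [77.2 64.7] 80.69
160 0.02 [ 26. 290.] out [ 593.5 -160. ] [27.  72.4] 81.83
160 0.02 [403. 149.] out [508.6 249.9] [223.7 171.9] 80.65
160 0.02 [477. 190.] hole [555.8 310. ] [77.8 64.4] 80.65
160 0.02 [399.  97.] hole [464.2 243.7] [62.6 62.9] 57.83
160 0.02 [490. 102.] hole [477. 323.] [77.6 64.7] 80.69
240 0.063 [ 26. 290.] out [ 573.2 -106.1] [21.1 58.8] 81.92
240 0.063 [324. 217.] out [546.2 162.8] [22.2 31.1] 81.39
240 0.063 [361. 124.] out [476.6 205.4] [33.2 28.7] 9.73
```

View pics/w6.png

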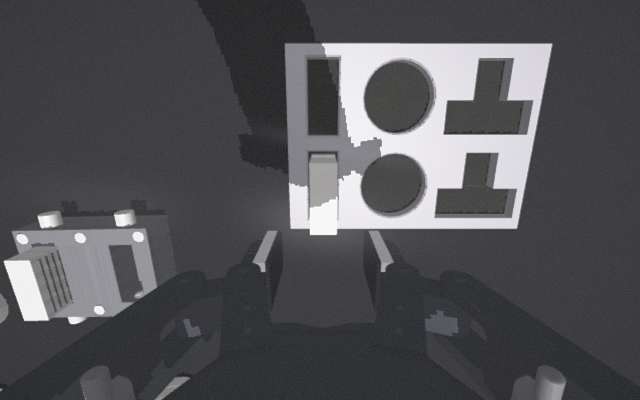

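Jaw B stands in nest b at (323,195), inside the rim. The measured nest positions agree with the first view to within 1 mm. Next is jaw A.

carry_out(
  motion=[
    [0, 0, -0.004, -0.21, -0.65, 0, -0.4],
    [0, 0, -0.004, -0.21, -0.65, 0, -0.4],
    [0, 0, -0.004, -0.21, -0.65, 0, -0.4],
    [0, 0, -0.004, -0.21, -0.65, 0, -0.4],
    [0, 0, -0.004, -0.21, -0.65, 0, -0.4],
  ],
)

```text
t: 8.87
position: [0.5516, 0.0272, 0.1413]
orientation: [-0.24, -3.129, 0.001]
ft_force: [0.0, 0.9, 0.9]
finger_gap: 0.0599
finger_force: 0.0
```

carry_out(
  motion=[
    [0, 0, -0.004, -0.21, -0.655, 0.12, -0.4],
    [0, 0, -0.004, -0.21, -0.655, 0.12, -0.4],
    [0, 0, -0.004, -0.21, -0.655, 0.12, -0.4],
    [0, 0, -0.004, -0.21, -0.655, 0.12, -0.4],
    [0, 0, -0.004, -0.21, -0.655, 0.12, -0.4],
    [0, 0, -0.004, -0.21, -0.655, 0.12, -0.4],
    [0, 0, -0.004, -0.21, -0.655, 0.12, -0.4],
    [0, 0, -0.004, -0.21, -0.655, 0.12, -0.4],
  ],
)

```text
t: 9.53
position: [0.5743, -0.1039, 0.119]
orientation: [-0.21, -3.134, -0.001]
ft_force: [0.6, 0.3, 0.3]
finger_gap: 0.0597
finger_force: 0.0
```

```bash
python3 - <<'E'
from h import *
s=bot.get_state();print(s["position"],yaw_now(),s["finger_gap"])
print(plan(.5748,-.106,.043,1.436))
E
```

```text
[ 0.5742734  -0.10387894  0.11901552] 1.4371120446540804 0.05973301643143885
[0.0002, -0.0004, 0.0004, -0.0045, -0.0104, 0.3801]
```

carry_out(
  motion=[
    [0, 0, 0, -0.004, -0.01, 0.1, -0.4],
    [0, 0, 0, -0.004, -0.01, 0.22, -0.4],
    [0, 0, 0, -0.004, -0.01, 0.32, -0.4],
    [0, 0, 0, -0.004, -0.01, 0.375, -0.4],
    [0, 0, 0, -0.004, -0.01, 0.375, -0.4],
    [0, 0, 0, -0.004, -0.01, 0.375, -0.4],
  ],
)

```text
t: 10.03
position: [0.5749, -0.1068, 0.0442]
orientation: [-0.211, -3.133, -0.001]
ft_force: [0.7, 0.5, 0.2]
finger_gap: 0.0599
finger_force: 0.0
```

carry_out(
  motion=[
    [0, 0, 0, 0, 0, 0, 1],
    [0, 0, 0, 0, 0, 0, 1],
    [0, 0, 0, 0, 0, 0, 1],
    [0, 0, 0, 0, 0, 0, 1],
    [0, 0, 0, 0, 0, 0, 1],
    [0, 0, 0, 0, 0, 0, 1],
    [0, 0, 0, 0, 0, 0, 1],
    [0, 0, 0, 0, 0, 0, 1],
    [0, 0, 0, 0, 0, 0, 1],
    [0, 0, 0, 0, 0, 0, 1],
  ],
)

```text
t: 10.87
position: [0.5768, -0.1071, 0.046]
orientation: [0.212, 3.131, 0.003]
ft_force: [0.6, 3.5, 6.6]
finger_gap: 0.0203
finger_force: 59.2
```

carry_out(
  motion=[
    [0, 0, 0, 0, 0, -0.025, 1],
    [0, 0, 0, 0, 0, -0.05, 1],
    [0, 0, 0, 0, 0, -0.075, 1],
    [0, 0, 0, 0, 0, -0.1, 1],
    [0, 0, 0, 0, 0, -0.15, 1],
    [0, 0, 0, 0, 0, -0.2, 1],
    [0, 0, 0, 0, 0, -0.3, 1],
    [0, 0, 0, 0, 0, -0.4, 1],
    [0, 0, 0, 0, 0, -0.5, 1],
    [0, 0, 0, 0, 0, -0.5, 1],
    [0, 0, 0, 0, 0, -0.5, 1],
    [0, 0, 0, 0, 0, -0.5, 1],
  ],
)

```text
t: 11.87
position: [0.5743, -0.108, 0.1439]
orientation: [-0.213, -3.133, 0.001]
ft_force: [0.1, 0.0, -2.2]
finger_gap: 0.0203
finger_force: 61.4
```

```bash
python3 - <<'E'
from h import *
s=bot.get_state();print(s["position"],yaw_now(),s["finger_gap"],s["ft_force"])
print(plan(.4541,.1783,.12,1.410))
E
```

```text
[ 0.57433861 -0.10803466  0.14388452] 1.4347800414966136 0.020345144976965455 [ 0.12634058  0.02404159 -2.15647762]
[-0.0002, -0.0005, 0.0079, 0.7896, 1.337, 0.1197]
```

carry_out(
  motion=[
    [0, 0, 0.004, 0.39, 0.66, 0, 1],
    [0, 0, 0.004, 0.39, 0.66, 0, 1],
    [0, 0, 0.004, 0.39, 0.66, 0, 1],
    [0, 0, 0.004, 0.39, 0.66, 0, 1],
    [0, 0, 0.004, 0.39, 0.66, 0, 1],
  ],
)

```text
t: 12.28
position: [0.5104, 0.0376, 0.1418]
orientation: [-0.224, -3.125, -0.003]
ft_force: [-0.2, -0.1, -2.5]
finger_gap: 0.0209
finger_force: 61.4
```

carry_out(
  motion=[
    [0, 0, 0.004, 0.4, 0.677, 0.05, 1],
    [0, 0, 0.004, 0.4, 0.677, 0.1, 1],
    [0, 0, 0.004, 0.4, 0.677, 0.2, 1],
    [0, 0, 0.004, 0.4, 0.677, 0.3, 1],
    [0, 0, 0.004, 0.4, 0.677, 0.3, 1],
    [0, 0, 0.004, 0.4, 0.677, 0.3, 1],
    [0, 0, 0.004, 0.4, 0.677, 0.3, 1],
    [0, 0, 0.004, 0.4, 0.677, 0.3, 1],
    [0, 0, 0.004, 0.4, 0.677, 0.3, 1],
    [0, 0, 0.004, 0.4, 0.677, 0.3, 1],
  ],
)

```text
t: 13.12
position: [0.4585, 0.1784, 0.0854]
orientation: [0.255, 3.129, 0.001]
ft_force: [0.9, 0.9, -1.8]
finger_gap: 0.0206
finger_force: 61.5
```

```bash
python3 - <<'E'
from h import *
s=bot.get_state();print(s["position"],yaw_now(),s["finger_gap"],s["ft_force"])
c=cap("wrist"); cv2.imwrite("pics/w7.png",c["bgr"])
o=[cv2.imread(f"pics/{n}.png",0) for n in("w4","w5","w7")]
for g in o: print(g[165:330:3,323].tolist())
cv2.imwrite("pics/w57.png",np.hstack([o[1][140:340,230:430],o[2][140:340,230:430]]).repeat(2,0).repeat(2,1))
print(plan(.4541,.1783,.044,1.410))
E
```

```text
[0.45847212 0.1784405  0.0853684 ] 1.4080249585794415 0.020624185683595093 [ 0.92201446  0.85052341 -1.75336017]
[104, 99, 104, 100, 140, 147, 168, 149, 152, 143, 152, 149, 148, 178, 173, 175, 175, 172, 173, 172, 173, 170, 173, 175, 173, 173, 174, 172, 177, 175, 175, 173, 175, 173, 174, 174, 175, 175, 171, 174, 174, 177, 175, 175, 174, 176, 214, 247, 247, 247, 247, 250, 71, 45, 52]
[48, 48, 51, 48, 132, 137, 154, 138, 140, 131, 138, 136, 137, 163, 163, 162, 159, 161, 159, 161, 162, 164, 160, 162, 164, 160, 160, 164, 163, 162, 165, 162, 164, 160, 161, 163, 161, 159, 159, 162, 161, 162, 162, 165, 164, 163, 202, 245, 244, 245, 245, 247, 57, 66, 61]
[52, 56, 140, 165, 151, 144, 141, 144, 143, 156, 175, 171, 173, 172, 172, 171, 169, 172, 171, 171, 172, 170, 171, 169, 168, 168, 170, 172, 170, 171, 169, 169, 171, 169, 170, 171, 167, 172, 170, 175, 171, 171, 172, 170, 169, 247, 246, 246, 246, 246, 246, 246, 246, 246, 233]
[0.0002, 0.0007, -0.0006, 0.0208, -0.0045, 0.2064]
```

View pics/w57.png

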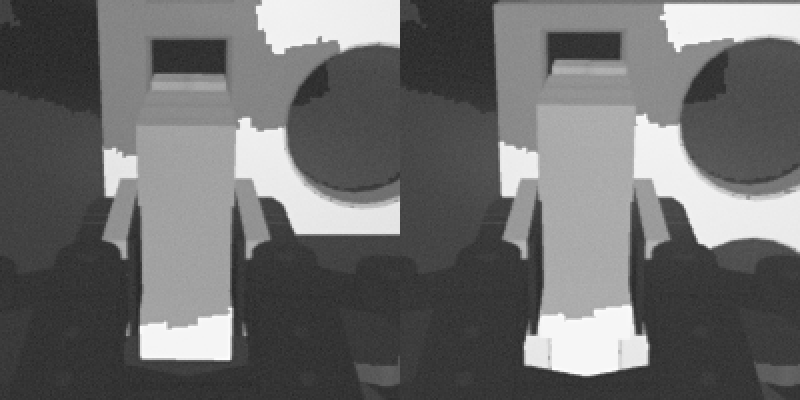

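Left is jaw B in hand, right is jaw A. Jaw A's front top edge is at row 193 against 203 for B, so A sits about 4 mm further towards the base in the grip. Nest a's front edge is at row 156, so almost no x shift is needed here. I lower it to just above the floor.

carry_out(
  motion=[
    [0, 0, 0, 0, -0.002, 0.04, 1],
    [0, 0, 0, 0, -0.002, 0.07, 1],
    [0, 0, 0, 0, -0.002, 0.1, 1],
    [0, 0, 0, 0, -0.002, 0.125, 1],
    [0, 0, 0, 0, -0.002, 0.15, 1],
    [0, 0, 0, 0, -0.002, 0.17, 1],
    [0, 0, 0, 0, -0.002, 0.19, 1],
    [0, 0, 0, 0, -0.002, 0.19, 1],
    [0, 0, 0, 0, -0.002, 0.19, 1],
  ],
)

```text
t: 13.92
position: [0.4565, 0.1788, 0.046]
orientation: [-0.252, -3.131, 0.0]
ft_force: [0.2, 0.4, -2.1]
finger_gap: 0.0206
finger_force: 61.5
```

carry_out(
  motion=[
    [0, 0, 0, 0, 0, 0.007, 1],
    [0, 0, 0, 0, 0, 0.007, 1],
    [0, 0, 0, 0, 0, 0.007, 0],
    [0, 0, 0, 0, 0, 0.007, 0],
    [0, 0, 0, 0, 0, 0.007, 0],
    [0, 0, 0, 0, 0, 0.007, 0],
    [0, 0, 0, 0, 0, 0, 0],
    [0, 0, 0, 0, 0, -0.2, 0],
    [0, 0, 0, 0, 0, -0.4, 0],
    [0, 0, 0, 0, 0, -0.5, 0],
    [0, 0, 0, 0, 0, -0.7, 0],
    [0, 0, 0, 0, 0, -0.7, 0],
  ],
)

```text
t: 14.92
position: [0.4617, 0.1801, 0.1941]
orientation: [0.251, 3.119, 0.007]
ft_force: [1.2, 0.2, 1.7]
finger_gap: 0.0428
finger_force: 0.0
```

```bash
python3 - <<'E'
from h import *
s=bot.get_state();print(s["position"],yaw_now(),s["finger_gap"])
c=cap("wrist"); cv2.imwrite("pics/w8.png",c["bgr"]); g=cv2.cvtColor(c["bgr"],cv2.COLOR_BGR2GRAY)
print("nest a & jaw: row profile down the jaw centre")
u=proj(c,[.4541,.1783,.063])[0].round().astype(int); print(u, g[max(0,u[1]-60):u[1]+90:3,u[0]].tolist(), max(0,u[1]-60)); print(g[u[1],u[0]-40:u[0]+40:2].tolist())
sc=cap("scene"); cv2.imwrite("pics/s2.png",cv2.resize(sc["bgr"][95:295,130:450],None,fx=2.2,fy=2.2,interpolation=cv2.INTER_CUBIC))
E
```

```text
[0.46170797 0.18012422 0.19412142] 1.4100870682494484 0.04284956213537314
nest a & jaw: row profile down the jaw centre
[319 178] [48, 45, 42, 62, 138, 133, 134, 71, 155, 147, 169, 166, 168, 165, 166, 168, 167, 163, 163, 165, 213, 249, 247, 247, 247, 247, 247, 247, 247, 247, 153, 148, 169, 153, 151, 157, 224, 247, 247, 247, 247, 246, 247, 246, 246, 246, 246, 246, 246, 246] 118
[69, 69, 70, 72, 71, 69, 238, 240, 239, 240, 240, 240, 240, 233, 123, 68, 158, 167, 164, 163, 213, 220, 229, 249, 247, 247, 247, 242, 242, 242, 241, 241, 242, 242, 242, 241, 244, 181, 74, 75]
```

View pics/w8.png

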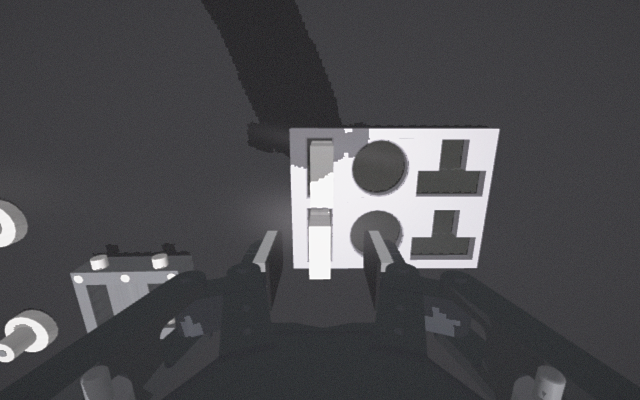

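Both jaws stand in their nests, at (321,175) and (319,240), inside the rims. I now move to a viewpoint above the loose parts.

```bash
python3 - <<'E'
from h import *
c=cap("wrist"); print("jaw A far top edge x:",ray(c,[[322,146],[322,207.5]],.063).round(4).tolist(), "jaw B near/far",ray(c,[[319,278]],.063).round(4).tolist())
print(plan(.585,-.30,.27,1.41))
E
```

```text
jaw A far top edge x: [[0.42, 0.1848], [0.4783, 0.1752]] jaw B near/far [[0.5538, 0.1596]]
[0.0002, 0.0004, -0.0, -1.0157, -2.2608, -0.4159]
```

```bash
python3 - <<'E'
from h import *
c=cap("wrist"); g=cv2.cvtColor(c["bgr"],cv2.COLOR_BGR2GRAY); cv2.imwrite("pics/w9.png",g); print(bot.get_state()["position"])
a,b=cv2.findContours(((g>140)*255).astype(np.uint8),cv2.RETR_CCOMP,cv2.CHAIN_APPROX_NONE)
for k,h in zip(a,b[0]):
    if cv2.contourArea(k)<300: continue
    w=(ray(c,k[:,0],.02)*1000).astype(np.float32); r=cv2.minAreaRect(w); print(k[:,0].mean(0).round(),"hole" if h[3]>=0 else "out",np.round(r[0],1),np.round(r[1],1),round(r[2],2))
for u in(316,322,328): print(u,list(zip(range(120,300,2),g[120:300:2,u].tolist())))
E
```

```text
[0.45601435 0.17865439 0.18558994]
[ 25. 341.] out [ 605.9 -231.9] [54.7 50.8] 27.83
[108. 296.] out [ 549.1 -102.5] [ 63.4 137.6] 24.39
[381. 250.] out [551.7 232.7] [54.8 15.8] 8.89
[265. 250.] out [529.5  96.9] [14.9 54.7] 62.83
[  5. 236.] out [ 465.3 -189.6] [16.6 47.9] 64.32
[396. 211.] out [513.3 249.1] [224.5 181.7] 80.71
[456. 180.] hole [476.8 323. ] [77.2 65.1] 80.67
316 [(120, 49), (122, 43), (124, 48), (126, 43), (128, 43), (130, 47), (132, 46), (134, 93), (136, 136), (138, 136), (140, 136), (142, 137), (144, 120), (146, 78), (148, 163), (150, 137), (152, 143), (154, 166), (156, 165), (158, 168), (160, 165), (162, 165), (164, 169), (166, 166), (168, 166), (170, 168), (172, 167), (174, 163), (176, 163), (178, 164), (180, 167), (182, 168), (184, 165), (186, 166), (188, 250), (190, 247), (192, 247), (194, 247), (196, 247), (198, 247), (200, 247), (202, 247), (204, 247), (206, 247), (208, 247), (210, 247), (212, 247), (214, 250), (216, 152), (218, 156), (220, 175), (222, 160), (224, 157), (226, 155), (228, 153), (230, 158), (232, 153), (234, 183), (236, 248), (238, 247), (24
[... 1793 characters left out ...]
82, 251), (184, 247), (186, 247), (188, 247), (190, 247), (192, 247), (194, 247), (196, 247), (198, 247), (200, 247), (202, 247), (204, 247), (206, 247), (208, 247), (210, 247), (212, 247), (214, 250), (216, 153), (218, 154), (220, 177), (222, 165), (224, 155), (226, 157), (228, 153), (230, 156), (232, 155), (234, 205), (236, 248), (238, 247), (240, 247), (242, 247), (244, 247), (246, 247), (248, 247), (250, 247), (252, 247), (254, 247), (256, 246), (258, 246), (260, 246), (262, 246), (264, 246), (266, 246), (268, 246), (270, 246), (272, 246), (274, 246), (276, 246), (278, 246), (280, 246), (282, 246), (284, 246), (286, 247), (288, 191), (290, 63), (292, 65), (294, 69), (296, 66), (298, 66)]
```

```bash
python3 - <<'E'
from h import *
c=cap("wrist"); print(bot.get_state()["position"]); 
print("A",ray(c,[[322,153],[322,215]],.063).round(4).tolist(),"B",ray(c,[[322,234.5],[322,288]],.063).round(4).tolist(),"nest a front",ray(c,[[322,145]],.02).round(4).tolist(),"tray front",ray(c,[[322,134]],.02).round(4).tolist())
print(plan(.585,-.30,.27,1.41))
E
```

```text
[0.45551609 0.17850426 0.18491849]
A [[0.4227, 0.183], [0.4815, 0.1733]] B [[0.5014, 0.17], [0.5603, 0.1604]] nest a front [[0.4195, 0.1834]] tray front [[0.4083, 0.1853]]
[-0.0003, -0.0008, -0.0, -1.0212, -2.2584, -0.4256]
```

Both jaws are centred in their nests along x: A at 0.452, B at 0.531, nest a at 0.452. I move on to the loose parts.

carry_out(
  motion=[
    [0, 0, 0, -0.34, -0.753, -0.14, -0.4],
    [0, 0, 0, -0.34, -0.753, -0.14, -0.4],
    [0, 0, 0, -0.34, -0.753, -0.14, -0.4],
    [0, 0, 0, -0.34, -0.753, -0.14, -0.4],
    [0, 0, 0, -0.34, -0.753, -0.14, -0.4],
  ],
)

```text
t: 15.58
position: [0.5017, 0.0136, 0.2141]
orientation: [0.263, 3.129, -0.005]
ft_force: [0.1, 0.2, -1.0]
finger_gap: 0.0598
finger_force: 0.0
```

carry_out(
  motion=[
    [0, 0, 0, -0.34, -0.753, -0.14, -0.4],
    [0, 0, 0, -0.34, -0.753, -0.14, -0.4],
    [0, 0, 0, -0.34, -0.753, -0.14, -0.4],
    [0, 0, 0, -0.34, -0.753, -0.14, -0.4],
    [0, 0, 0, -0.34, -0.753, -0.14, -0.4],
  ],
)

```text
t: 16.0
position: [0.5448, -0.1463, 0.2418]
orientation: [0.262, 3.129, -0.005]
ft_force: [1.0, -0.6, -0.5]
finger_gap: 0.0599
finger_force: 0.0
```

carry_out(
  motion=[
    [0, 0, 0, -0.34, -0.753, -0.14, -0.4],
    [0, 0, 0, -0.34, -0.753, -0.14, -0.4],
    [0, 0, 0, -0.34, -0.753, -0.14, -0.4],
    [0, 0, 0, -0.34, -0.753, -0.14, -0.4],
    [0, 0, 0, -0.34, -0.753, -0.14, -0.4],
    [0, 0, 0, -0.34, -0.753, -0.14, -0.4],
    [0, 0, 0, -0.34, -0.753, -0.14, -0.4],
    [0, 0, 0, -0.34, -0.753, -0.14, -0.4],
    [0, 0, 0, -0.34, -0.753, -0.14, -0.4],
  ],
)

```text
t: 16.75
position: [0.5852, -0.2979, 0.2696]
orientation: [-0.25, -3.13, -0.002]
ft_force: [0.3, -0.6, 1.0]
finger_gap: 0.0598
finger_force: 0.0
```

```bash
cat >> h.py <<'E'
from scipy.optimize import least_squares
def holes(c,lo=150):
    """bright blobs with their small dark holes"""
    g=cv2.cvtColor(c["bgr"],cv2.COLOR_BGR2GRAY)
    a,b=cv2.findContours(((g>lo)*255).astype(np.uint8),cv2.RETR_CCOMP,cv2.CHAIN_APPROX_NONE)
    for i,k in enumerate(a):
        if b[0][i][3]<0 and 500<cv2.contourArea(k)<9000:
            hs=[a[j] for j in range(len(a)) if b[0][j][3]==i and cv2.contourArea(a[j])>4]
            yield k[:,0],hs
def circ(w,r):
    f=least_squares(lambda p:np.hypot(*(w-p).T)-r,np.median(w,0),loss="soft_l1",f_scale=.001); return f.x,np.median(abs(f.fun))
E
python3 - <<'E'
from h import *
c=cap("wrist"); cv2.imwrite("pics/w10.png",c["bgr"]); print(bot.get_state()["position"],yaw_now())
for lo in(150,200):
  for k,hs in holes(c,lo):
    print(lo,k.mean(0).round(),cv2.contourArea(k),"z.016",ray(c,[k.mean(0)],.016).round(4)[0],"circ",circ(ray(c,k,.016),.028))
    for h in hs: print("   hole",h[:,0].mean(0).round(1),cv2.contourArea(h),"z.018",ray(c,[h[:,0].mean(0)],.018).round(4)[0],"z.046",ray(c,[h[:,0].mean(0)],.046).round(4)[0])
o=cv2.resize(c["bgr"][20:250,60:480],(798,437)); cv2.imwrite("pics/w10z.png",o)
E
```

```text
[ 0.58533576 -0.29804573  0.26989638] 1.4115596008142646
150 [358. 314.] 856.0 z.016 [ 0.8278 -0.2809] circ (array([ 0.82449822, -0.28050766]), np.float64(0.01302133678924945))
   hole [361.2 314. ] 12.0 z.018 [ 0.8277 -0.2756] z.046 [ 0.8058 -0.2765]
   hole [358.3 308.7] 5.5 z.018 [ 0.8173 -0.2789] z.046 [ 0.7962 -0.2796]
150 [516. 275.] 1342.5 z.016 [ 0.799  -0.0332] circ (array([ 0.7903672 , -0.03269731]), np.float64(0.006090823711920813))
150 [330. 278.] 2506.5 z.016 [ 0.757 -0.315] circ (array([ 0.75710907, -0.31495154]), np.float64(0.02142185521147019))
   hole [312.2 293.4] 59.5 z.018 [ 0.7785 -0.3459] z.046 [ 0.7601 -0.3417]
   hole [331.5 290.3] 58.0 z.018 [ 0.778  -0.3155] z.046 [ 0.7597 -0.3135]
   hole [351.1 287. ] 57.0 z.018 [ 0.7771 -0.2848] z.046 [ 0.7589 -0.285 ]
   hole [308.3 277.3] 61.5 z.018 [ 0.75  -0.347] z.046 [ 0.7336 -0.3428]
   hole [328.1 274. ] 58.0 z.018 [ 0.7493 -0.3163] z.046 [ 0.733  -0.3143]
   hole [347.9 270.2] 59.0 z.018 [ 0.7478 -0.2857] z.046 [ 0.7316 -0.2859]
150 [ 50. 292.] 1877.0 z.016 [ 0.7114 -0.7468] circ (array([ 0.71203523, -0.74669191]
[... 3867 characters left out ...]
0.3488] circ (array([ 0.57901273, -0.35601742]), np.float64(0.00701595499544886))
   hole [268.2 176. ] 40.0 z.018 [ 0.5863 -0.3745] z.046 [ 0.5816 -0.3684]
   hole [305.2 169.4] 37.5 z.018 [ 0.5854 -0.3224] z.046 [ 0.5808 -0.32  ]
200 [372.  57.] 1579.5 z.016 [ 0.4587 -0.2152] circ (array([ 0.45936193, -0.21524944]), np.float64(0.0010968808674662427))
   hole [376.5  51.6] 67.0 z.018 [ 0.454  -0.2091] z.046 [ 0.4588 -0.2147]
   hole [367.3  59. ] 151.5 z.018 [ 0.4606 -0.2213] z.046 [ 0.4649 -0.226 ]
200 [257.  42.] 938.5 z.016 [ 0.419  -0.3528] circ (array([ 0.41504951, -0.36695113]), np.float64(0.00523638898137779))
   hole [245.2  60.3] 59.5 z.018 [ 0.4377 -0.3721] z.046 [ 0.4436 -0.3662]
```

View pics/w10z.png

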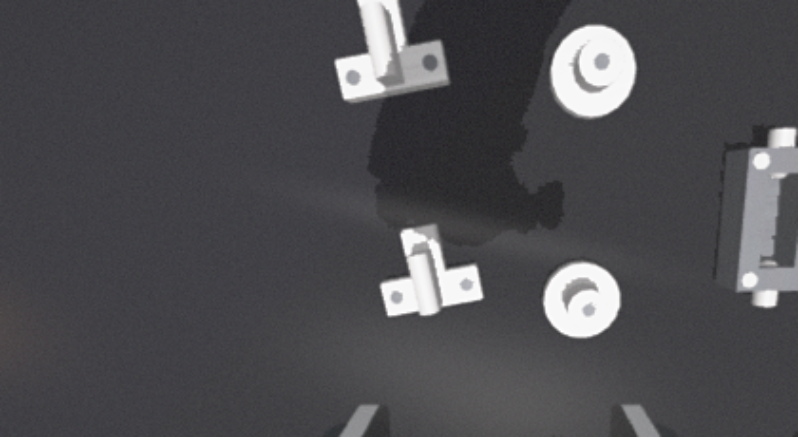

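All four loose parts are sharp in this view. Circle fits and hub holes agree within 1 mm, with platens at (0.611,-0.241) and (0.459,-0.215). The support bolt holes are 52 mm apart, with midpoints at (0.586,-0.3485) and (0.437,-0.346). I take platen 2 first.

```bash
python3 -c "
from h import *
print(plan(.6112,-.2414,.09,1.41))"
```

```text
[0.0002, -0.0004, 0.0005, -0.0838, 0.2996, 0.8996]
```

carry_out(
  motion=[
    [0, 0, 0, -0.084, 0.3, 0.2, -0.2],
    [0, 0, 0, -0.084, 0.3, 0.4, -0.2],
    [0, 0, 0, -0.084, 0.3, 0.6, -0.2],
    [0, 0, 0, -0.084, 0.3, 0.75, -0.2],
    [0, 0, 0, -0.084, 0.3, 0.88, -0.2],
    [0, 0, 0, -0.084, 0.3, 0.9, -0.2],
    [0, 0, 0, -0.084, 0.3, 0.9, -0.2],
    [0, 0, 0, -0.084, 0.3, 0.9, -0.2],
    [0, 0, 0, -0.084, 0.3, 0.9, -0.2],
    [0, 0, 0, -0.084, 0.3, 0.9, -0.2],
  ],
)

```text
t: 17.63
position: [0.6143, -0.2446, 0.0939]
orientation: [0.252, 3.126, -0.004]
ft_force: [0.6, -0.7, 0.4]
finger_gap: 0.0512
finger_force: 0.0
```

```bash
python3 -c "
from h import *
c=cap('wrist'); print(bot.get_state()['position'],plan(.6112,-.2414,.022,1.41))
for lo in (150,200):
  for k,hs in holes(c,lo):
    u=k.mean(0)
    if np.linalg.norm(ray(c,[u],.016)[0]-[.611,-.241])<.04: print(u,circ(ray(c,k,.016),.028),[ray(c,[h[:,0].mean(0)],.046).round(4)[0].tolist() for h in hs])
"
```

```text
[ 0.61392336 -0.24446242  0.09348466] [-0.0005, 0.0016, -0.0001, 0.0177, 0.0135, 0.3573]
[326.92964824 195.54773869] (array([ 0.61061203, -0.24104816]), np.float64(0.00037045095886153664)) [[0.6106, -0.2432], [0.6084, -0.2426], [0.6076, -0.2405]]
[326.78282828 195.45959596] (array([ 0.61057219, -0.24102547]), np.float64(0.000408503368402556)) [[0.6113, -0.2411]]
```

carry_out(
  motion=[
    [0, 0, 0, 0.01, 0.015, 0.1, -0.2],
    [0, 0, 0, 0.01, 0.015, 0.2, -0.2],
    [0, 0, 0, 0.01, 0.015, 0.3, -0.2],
    [0, 0, 0, 0.01, 0.015, 0.345, -0.2],
    [0, 0, 0, 0.01, 0.015, 0.345, -0.2],
    [0, 0, 0, 0.01, 0.015, 0.345, -0.2],
  ],
)

```text
t: 18.18
position: [0.6107, -0.2403, 0.022]
orientation: [0.253, 3.131, -0.0]
ft_force: [0.8, -0.4, 0.0]
finger_gap: 0.0515
finger_force: 0.0
```

carry_out(
  motion=[
    [0, 0, 0, 0, 0, 0, 1],
    [0, 0, 0, 0, 0, 0, 1],
    [0, 0, 0, 0, 0, 0, 1],
    [0, 0, 0, 0, 0, 0, 1],
    [0, 0, 0, 0, 0, 0, 1],
    [0, 0, 0, 0, 0, 0, 1],
    [0, 0, 0, 0, 0, 0, 1],
    [0, 0, 0, 0, 0, 0, 1],
    [0, 0, 0, 0, 0, 0, 1],
  ],
)

```text
t: 18.93
position: [0.612, -0.241, 0.0235]
orientation: [0.252, 3.128, -0.003]
ft_force: [-0.4, -1.1, 5.7]
finger_gap: 0.0262
finger_force: 59.3
```

carry_out(
  motion=[
    [0, 0, 0, 0, 0, -0.05, 1],
    [0, 0, 0, 0, 0, -0.15, 1],
    [0, 0, 0, 0, 0, -0.3, 1],
    [0, 0, 0, 0, 0, -0.45, 1],
    [0, 0, 0, 0, 0, -0.6, 1],
    [0, 0, 0, 0, 0, -0.6, 1],
    [0, 0, 0, 0, 0, -0.6, 1],
    [0, 0, 0, 0, 0, -0.6, 1],
    [0, 0, 0, 0, 0, -0.6, 1],
  ],
)

```text
t: 19.68
position: [0.6081, -0.2388, 0.1381]
orientation: [-0.252, -3.126, -0.004]
ft_force: [-0.1, 0.3, -5.5]
finger_gap: 0.026
finger_force: 59.8
```

```bash
python3 -c "
from h import *
print(bot.get_state()['position'],plan(.5428,.2305,.14,1.41))"
```

```text
[ 0.60808123 -0.23875015  0.13809487] [0.0006, -0.0019, -0.0, 0.698, 2.2637, -0.0009]
```

carry_out(
  motion=[
    [0, 0, 0, 0.233, 0.755, 0, 1],
    [0, 0, 0, 0.233, 0.755, 0, 1],
    [0, 0, 0, 0.233, 0.755, 0, 1],
    [0, 0, 0, 0.233, 0.755, 0, 1],
    [0, 0, 0, 0.233, 0.755, 0, 1],
  ],
)

```text
t: 20.1
position: [0.584, -0.0765, 0.138]
orientation: [-0.242, -3.123, -0.009]
ft_force: [0.4, -0.7, -6.5]
finger_gap: 0.026
finger_force: 60.5
```

carry_out(
  motion=[
    [0, 0, 0, 0.233, 0.755, 0, 1],
    [0, 0, 0, 0.233, 0.755, 0, 1],
    [0, 0, 0, 0.233, 0.755, 0, 1],
    [0, 0, 0, 0.233, 0.755, 0, 1],
    [0, 0, 0, 0.233, 0.755, 0, 1],
  ],
)

```text
t: 20.52
position: [0.5632, 0.0788, 0.1388]
orientation: [-0.242, -3.126, -0.006]
ft_force: [0.4, -1.6, -4.9]
finger_gap: 0.0257
finger_force: 61.3
```

carry_out(
  motion=[
    [0, 0, 0, 0.226, 0.754, 0, 1],
    [0, 0, 0, 0.226, 0.754, 0, 1],
    [0, 0, 0, 0.226, 0.754, 0.1, 1],
    [0, 0, 0, 0.226, 0.754, 0.2, 1],
    [0, 0, 0, 0.226, 0.754, 0.3, 1],
    [0, 0, 0, 0.226, 0.754, 0.35, 1],
    [0, 0, 0, 0.226, 0.754, 0.35, 1],
    [0, 0, 0, 0.226, 0.754, 0.35, 1],
    [0, 0, 0, 0.226, 0.754, 0.35, 1],
    [0, 0, 0, 0.226, 0.754, 0.35, 1],
    [0, 0, 0, 0.226, 0.754, 0.35, 1],
  ],
)

```text
t: 21.43
position: [0.548, 0.2286, 0.0729]
orientation: [0.255, 3.128, 0.002]
ft_force: [-0.4, 0.4, -6.4]
finger_gap: 0.0258
finger_force: 61.9
```

```bash
python3 -c "
from h import *
c=cap('wrist'); cv2.imwrite('pics/w11.png',c['bgr']); print(bot.get_state()['position'],yaw_now(),plan(.5438,.2305,.0305,1.41))
for k,hs in holes(c,150): print(k.mean(0).round(),cv2.contourArea(k),[(h[:,0].mean(0).round().tolist(),ray(c,[h[:,0].mean(0)],.02).round(4)[0].tolist()) for h in hs if cv2.contourArea(h)>200])
"
```

```text
[0.54771416 0.22869189 0.07278792] 1.4086982429576251 [0.0004, 0.0008, -0.0004, 0.0213, 0.0055, 0.2114]
[323. 263.] 2272.0 [([323.0, 264.0], [0.5883, 0.2216])]
```

carry_out(
  motion=[
    [0, 0, 0, 0.014, 0.007, 0.03, 1],
    [0, 0, 0, 0.014, 0.007, 0.06, 1],
    [0, 0, 0, 0.014, 0.007, 0.09, 1],
    [0, 0, 0, 0.014, 0.007, 0.115, 1],
    [0, 0, 0, 0.014, 0.007, 0.14, 1],
    [0, 0, 0, 0.014, 0.007, 0.165, 1],
    [0, 0, 0, 0.014, 0.007, 0.19, 1],
    [0, 0, 0, 0.014, 0.007, 0.19, 1],
    [0, 0, 0, 0.014, 0.007, 0.19, 1],
  ],
)

```text
t: 22.23
position: [0.5434, 0.2308, 0.0327]
orientation: [-0.252, -3.13, 0.001]
ft_force: [-0.6, 0.0, -6.1]
finger_gap: 0.0261
finger_force: 62.0
```

carry_out(
  motion=[
    [0, 0, 0, 0, 0, 0.009, 1],
    [0, 0, 0, 0, 0, 0.009, 1],
    [0, 0, 0, 0, 0, 0.009, 0],
    [0, 0, 0, 0, 0, 0.009, 0],
    [0, 0, 0, 0, 0, 0.009, 0],
    [0, 0, 0, 0, 0, 0.009, 0],
    [0, 0, 0, 0, 0, -0.03, 0],
    [0, 0, 0, 0, 0, -0.2, 0],
    [0, 0, 0, 0, 0, -0.4, 0],
    [0, 0, 0, 0, 0, -0.55, 0],
    [0, 0, 0, 0, 0, -0.55, 0],
    [0, 0, 0, 0, 0, -0.55, 0],
  ],
)

```text
t: 23.23
position: [0.5463, 0.2317, 0.1471]
orientation: [0.252, 3.125, 0.004]
ft_force: [-0.6, -0.2, 0.3]
finger_gap: 0.0424
finger_force: 0.0
```

```bash
python3 - <<'E'
from h import *
c=cap("wrist"); cv2.imwrite("pics/w12.png",c["bgr"]); g=cv2.cvtColor(c["bgr"],cv2.COLOR_BGR2GRAY); print(bot.get_state()["position"])
for lo in(200,):
  a,b=cv2.findContours(((g>lo)*255).astype(np.uint8),cv2.RETR_CCOMP,cv2.CHAIN_APPROX_NONE)
  for k in a:
    A=cv2.contourArea(k)
    if 30<A<4000: print(k[:,0].mean(0).round(),A,ray(c,[k[:,0].mean(0)],.053).round(4)[0],ray(c,[k[:,0].mean(0)],.023).round(4)[0])
print(plan(.47,-.2152,.14,1.41)); 
s=cap("scene")
for k,hs in holes(s,150): print("scene",k.mean(0).round(),ray(s,[k.mean(0)],.02).round(3)[0])
E
```

```text
[0.544511   0.23115343 0.14475694]
[ 10. 317.] 64.0 [ 0.6154 -0.0813] [ 0.6326 -0.1224]
[ 79. 315.] 61.0 [ 0.6249 -0.0162] [ 0.6433 -0.049 ]
[ 32. 307.] 57.0 [ 0.6085 -0.0564] [ 0.6248 -0.0943]
[ 86. 306.] 56.0 [ 0.6159 -0.0063] [ 0.6331 -0.0378]
[  8. 235.] 68.5 [ 0.5361 -0.046 ] [ 0.5432 -0.0825]
[ 65. 234.] 74.5 [0.5433 0.0041] [ 0.5513 -0.0261]
[ 51. 217.] 134.0 [ 0.5263 -0.002 ] [ 0.5321 -0.033 ]
[323. 194.] 924.0 [0.5448 0.2321] [0.553  0.2309]
[225. 147.] 2746.5 [0.4931 0.1608] [0.4947 0.1506]
[405. 188.] 3681.0 [0.5504 0.3011] [0.5593 0.3087]
[0.0004, 0.0008, -0.0, 0.0104, -2.2627, 0.0211]
scene [287. 351.] [ 0.853 -0.239]
scene [226. 330.] [ 0.759 -0.315]
scene [351. 276.] [ 0.79  -0.054]
scene [174. 268.] [ 0.58  -0.348]
scene [150. 218.] [ 0.431 -0.345]
scene [385. 139.] [0.512 0.246]
scene [212.  90.] [ 0.08  -0.042]
scene [45. 66.] [-0.305 -0.423]
scene [370.  45.] [0.14  0.475]
scene [200.  16.] [-0.324  0.094]
```

carry_out(
  motion=[
    [0, 0, 0, 0.0, -0.754, 0, -0.2],
    [0, 0, 0, 0.0, -0.754, 0, -0.2],
    [0, 0, 0, 0.0, -0.754, 0, -0.2],
    [0, 0, 0, 0.0, -0.754, 0, -0.2],
    [0, 0, 0, 0.0, -0.754, 0, -0.2],
  ],
)

```text
t: 23.75
position: [0.5165, 0.0781, 0.141]
orientation: [-0.26, -3.125, 0.004]
ft_force: [0.4, 0.2, 0.2]
finger_gap: 0.0514
finger_force: 0.0
```

carry_out(
  motion=[
    [0, 0, 0, 0.0, -0.754, 0, -0.2],
    [0, 0, 0, 0.0, -0.754, 0, -0.2],
    [0, 0, 0, 0.0, -0.754, 0, -0.2],
    [0, 0, 0, 0.0, -0.754, 0, -0.2],
    [0, 0, 0, 0.0, -0.754, 0, -0.2],
  ],
)

```text
t: 24.17
position: [0.4938, -0.07, 0.1417]
orientation: [-0.26, -3.128, 0.002]
ft_force: [0.2, -0.1, 0.1]
finger_gap: 0.0514
finger_force: 0.0
```

carry_out(
  motion=[
    [0, 0, 0, 0.02, -0.754, 0.1, -0.2],
    [0, 0, 0, 0.02, -0.754, 0.1, -0.2],
    [0, 0, 0, 0.02, -0.754, 0.1, -0.2],
    [0, 0, 0, 0.02, -0.754, 0.15, -0.2],
    [0, 0, 0, 0.02, -0.754, 0.15, -0.2],
    [0, 0, 0, 0.02, -0.754, 0.15, -0.2],
    [0, 0, 0, 0.02, -0.754, 0.15, -0.2],
    [0, 0, 0, 0.02, -0.754, 0.15, -0.2],
    [0, 0, 0, 0.02, -0.754, 0.15, -0.2],
  ],
)

```text
t: 24.92
position: [0.4677, -0.2136, 0.1133]
orientation: [-0.249, -3.132, -0.001]
ft_force: [-0.5, -0.2, 0.2]
finger_gap: 0.0508
finger_force: 0.0
```

```bash
cat > plat.py <<'E'
from h import *
import sys
x,y=map(float,sys.argv[1:3]); c=cap('wrist'); print(bot.get_state()['position'],yaw_now())
for lo in (150,200):
  for k,hs in holes(c,lo):
    u=k.mean(0)
    if np.linalg.norm(ray(c,[u],.016)[0]-[x,y])<.06: print(u.round(),circ(ray(c,k,.016),.028),[(cv2.contourArea(h),ray(c,[h[:,0].mean(0)],.046).round(4)[0].tolist(),ray(c,[h[:,0].mean(0)],.018).round(4)[0].tolist()) for h in hs])
E
python3 plat.py .459 -.215; python3 -c "
from h import *
print(plan(.4592,-.215,.022,1.41))"
```

```text
[ 0.46780085 -0.21381555  0.11349327] 1.4119167441511982
[320. 185.] (array([ 0.45828011, -0.21499976]), np.float64(0.00036305557401032293)) [(5.5, [0.4623, -0.2147], [0.4703, -0.2162]), (5.5, [0.4619, -0.2173], [0.4698, -0.2191]), (26.0, [0.4578, -0.2166], [0.4651, -0.2183]), (5.5, [0.4557, -0.2147], [0.4628, -0.2162])]
[320. 185.] (array([ 0.45824507, -0.21493846]), np.float64(0.00047992590423082473)) [(149.5, [0.4587, -0.2152], [0.4662, -0.2168])]
[0.0, 0.0001, 0.0006, 0.0416, -0.0127, 0.4575]
```

carry_out(
  motion=[
    [0, 0, 0, 0.042, -0.012, 0.1, -0.2],
    [0, 0, 0, 0.042, -0.012, 0.2, -0.2],
    [0, 0, 0, 0.042, -0.012, 0.3, -0.2],
    [0, 0, 0, 0.042, -0.012, 0.4, -0.2],
    [0, 0, 0, 0.042, -0.012, 0.45, -0.2],
    [0, 0, 0, 0.042, -0.012, 0.45, -0.2],
    [0, 0, 0, 0.042, -0.012, 0.45, -0.2],
  ],
)

```text
t: 25.55
position: [0.4587, -0.2155, 0.0234]
orientation: [-0.251, -3.131, -0.001]
ft_force: [0.4, -0.5, 0.1]
finger_gap: 0.0513
finger_force: 0.0
```

carry_out(
  motion=[
    [0, 0, 0, 0, 0, 0, 1],
    [0, 0, 0, 0, 0, 0, 1],
    [0, 0, 0, 0, 0, 0, 1],
    [0, 0, 0, 0, 0, 0, 1],
    [0, 0, 0, 0, 0, 0, 1],
    [0, 0, 0, 0, 0, 0, 1],
    [0, 0, 0, 0, 0, 0, 1],
    [0, 0, 0, 0, 0, 0, 1],
    [0, 0, 0, 0, 0, 0, 1],
  ],
)

```text
t: 26.3
position: [0.4603, -0.2162, 0.0251]
orientation: [0.251, 3.128, 0.0]
ft_force: [-0.0, 3.2, 5.7]
finger_gap: 0.0258
finger_force: 59.0
```

carry_out(
  motion=[
    [0, 0, 0, 0, 0, -0.05, 1],
    [0, 0, 0, 0, 0, -0.15, 1],
    [0, 0, 0, 0, 0, -0.3, 1],
    [0, 0, 0, 0, 0, -0.45, 1],
    [0, 0, 0, 0, 0, -0.6, 1],
    [0, 0, 0, 0, 0, -0.6, 1],
    [0, 0, 0, 0, 0, -0.6, 1],
    [0, 0, 0, 0, 0, -0.6, 1],
    [0, 0, 0, 0, 0, -0.6, 1],
  ],
)

```text
t: 27.05
position: [0.4566, -0.2148, 0.141]
orientation: [-0.252, -3.127, -0.003]
ft_force: [0.3, -0.1, -6.3]
finger_gap: 0.026
finger_force: 59.9
```

```bash
python3 -c "
from h import *
print(bot.get_state()['position'],plan(.4643,.2436,.14,1.41))"
```

```text
[ 0.45664444 -0.21481785  0.14104139] [0.0006, -0.0015, -0.0001, 0.3295, 2.2686, 0.0107]
```

carry_out(
  motion=[
    [0, 0, 0, 0.107, 0.756, 0, 1],
    [0, 0, 0, 0.107, 0.756, 0, 1],
    [0, 0, 0, 0.107, 0.756, 0, 1],
    [0, 0, 0, 0.107, 0.756, 0, 1],
    [0, 0, 0, 0.107, 0.756, 0, 1],
  ],
)

```text
t: 27.47
position: [0.4584, -0.0579, 0.1406]
orientation: [-0.243, -3.125, -0.007]
ft_force: [-0.4, -0.3, -5.3]
finger_gap: 0.0256
finger_force: 60.8
```

carry_out(
  motion=[
    [0, 0, 0, 0.107, 0.756, 0, 1],
    [0, 0, 0, 0.107, 0.756, 0, 1],
    [0, 0, 0, 0.107, 0.756, 0, 1],
    [0, 0, 0, 0.107, 0.756, 0, 1],
    [0, 0, 0, 0.107, 0.756, 0, 1],
  ],
)

```text
t: 27.88
position: [0.463, 0.0937, 0.1414]
orientation: [-0.243, -3.128, -0.004]
ft_force: [1.0, -1.3, -4.8]
finger_gap: 0.0257
finger_force: 61.6
```

carry_out(
  motion=[
    [0, 0, 0, 0.107, 0.756, 0, 1],
    [0, 0, 0, 0.107, 0.756, 0, 1],
    [0, 0, 0, 0.107, 0.756, 0.1, 1],
    [0, 0, 0, 0.107, 0.756, 0.2, 1],
    [0, 0, 0, 0.107, 0.756, 0.3, 1],
    [0, 0, 0, 0.107, 0.756, 0.35, 1],
    [0, 0, 0, 0.107, 0.756, 0.35, 1],
    [0, 0, 0, 0.107, 0.756, 0.35, 1],
    [0, 0, 0, 0.107, 0.756, 0.35, 1],
    [0, 0, 0, 0.107, 0.756, 0.35, 1],
    [0, 0, 0, 0.107, 0.756, 0.35, 1],
  ],
)

```text
t: 28.8
position: [0.4694, 0.2417, 0.0748]
orientation: [0.254, 3.129, 0.002]
ft_force: [0.4, 0.2, -4.7]
finger_gap: 0.0255
finger_force: 62.2
```

```bash
python3 -c "
from h import *
print(bot.get_state()['position'],yaw_now(),plan(.466,.2436,.032,1.41))"
```

```text
[0.4693895  0.24171518 0.0747715 ] 1.4085878911733665 [0.0004, 0.0008, -0.0005, 0.0188, 0.0063, 0.2138]
```

carry_out(
  motion=[
    [0, 0, 0, 0.01, 0.007, 0.03, 1],
    [0, 0, 0, 0.01, 0.007, 0.06, 1],
    [0, 0, 0, 0.01, 0.007, 0.09, 1],
    [0, 0, 0, 0.01, 0.007, 0.115, 1],
    [0, 0, 0, 0.01, 0.007, 0.14, 1],
    [0, 0, 0, 0.01, 0.007, 0.165, 1],
    [0, 0, 0, 0.01, 0.007, 0.19, 1],
    [0, 0, 0, 0.01, 0.007, 0.19, 1],
    [0, 0, 0, 0.01, 0.007, 0.19, 1],
  ],
)

```text
t: 29.55
position: [0.4658, 0.2436, 0.0348]
orientation: [-0.252, -3.13, 0.001]
ft_force: [-0.5, -0.7, -4.7]
finger_gap: 0.0257
finger_force: 62.4
```

carry_out(
  motion=[
    [0, 0, 0, 0, 0, 0.01, 1],
    [0, 0, 0, 0, 0, 0.01, 1],
    [0, 0, 0, 0, 0, 0.01, 0],
    [0, 0, 0, 0, 0, 0.01, 0],
    [0, 0, 0, 0, 0, 0.01, 0],
    [0, 0, 0, 0, 0, 0.01, 0],
    [0, 0, 0, 0, 0, -0.03, 0],
    [0, 0, 0, 0, 0, -0.2, 0],
    [0, 0, 0, 0, 0, -0.4, 0],
    [0, 0, 0, 0, 0, -0.6, 0],
    [0, 0, 0, 0, 0, -0.7, 0],
    [0, 0, 0, 0, 0, -0.7, 0],
  ],
)

```text
t: 30.55
position: [0.4707, 0.2454, 0.1826]
orientation: [0.251, 3.12, 0.009]
ft_force: [0.6, -0.5, 0.2]
finger_gap: 0.0428
finger_force: 0.0
```

```bash
python3 - <<'E'
from h import *
print(bot.get_state()["position"],plan(.60,-.34,.22,1.41))
for n in("scene","side"):
  s=cap(n)
  for k in blobs(s)[1]:
    p=ray(s,[k[:,0].mean(0)],.02)[0]
    if cv2.contourArea(k)<1200 and .3<p[0]<.9 and -.45<p[1]<.2: print(n,k[:,0].mean(0).round(),p.round(3))
E
```

```text
[0.47069311 0.24544294 0.18261332] [0.002, 0.0036, -0.0, -1.109, -2.7847, -0.1924]
scene [174. 268.] [ 0.581 -0.348]
scene [151. 218.] [ 0.432 -0.346]
side [289. 361.] [ 0.424 -0.354]
side [360. 332.] [ 0.573 -0.355]
side [379. 200.] [ 0.787 -0.055]
```

```bash
python3 -c "
from h import *
print(plan(.5754,-.3487,.14,1.41),plan(.5754,-.3487,.14,1.588))"
```

```text
[0.0006, 0.001, -0.0, -1.0078, -2.8396, 0.184] [0.0005, 0.0011, -0.0567, -1.0078, -2.8396, 0.184]
```

carry_out(
  motion=[
    [0, 0, 0, -0.334, -0.946, 0, -0.2],
    [0, 0, 0, -0.334, -0.946, 0, -0.2],
    [0, 0, 0, -0.334, -0.946, 0, -0.2],
    [0, 0, 0, -0.334, -0.946, 0, -0.2],
    [0, 0, 0, -0.334, -0.946, 0, -0.2],
    [0, 0, 0, -0.334, -0.946, 0, -0.2],
  ],
)

```text
t: 31.15
position: [0.5016, 0.0412, 0.1736]
orientation: [-0.262, -3.128, 0.004]
ft_force: [0.3, -0.1, -0.1]
finger_gap: 0.0512
finger_force: 0.0
```

carry_out(
  motion=[
    [0, 0, 0, -0.334, -0.946, 0, -0.2],
    [0, 0, 0, -0.334, -0.946, 0, -0.2],
    [0, 0, 0, -0.334, -0.946, 0, -0.2],
    [0, 0, 0, -0.334, -0.946, 0, -0.2],
    [0, 0, 0, -0.334, -0.946, 0, -0.2],
    [0, 0, 0, -0.334, -0.946, 0, -0.2],
  ],
)

```text
t: 31.65
position: [0.5381, -0.1562, 0.1737]
orientation: [-0.261, -3.13, 0.003]
ft_force: [0.4, -0.1, -0.2]
finger_gap: 0.0514
finger_force: 0.0
```

carry_out(
  motion=[
    [0, 0, -0.057, -0.334, -0.946, 0.15, -0.2],
    [0, 0, -0.057, -0.334, -0.946, 0.15, -0.2],
    [0, 0, -0.057, -0.334, -0.946, 0.15, -0.2],
    [0, 0, -0.057, -0.334, -0.946, 0.15, -0.2],
    [0, 0, -0.057, -0.334, -0.946, 0.15, -0.2],
    [0, 0, -0.057, -0.334, -0.946, 0.15, -0.2],
    [0, 0, -0.057, -0.334, -0.946, 0.15, -0.2],
    [0, 0, -0.057, -0.334, -0.946, 0.15, -0.2],
    [0, 0, -0.057, -0.334, -0.946, 0.15, -0.2],
    [0, 0, -0.057, -0.334, -0.946, 0.15, -0.2],
  ],
)

```text
t: 32.48
position: [0.5729, -0.3467, 0.1452]
orientation: [0.031, -3.141, -0.001]
ft_force: [-0.7, 0.2, 0.7]
finger_gap: 0.0516
finger_force: 0.0
```

```bash
python3 plat.py .575 -.349; python3 -c "
from h import *
c=cap('wrist'); cv2.imwrite('pics/w13.png',c['bgr']); cv2.imwrite('pics/w13z.png',cv2.resize(c['bgr'][60:300,160:480],None,fx=2.4,fy=2.4))
print(plan(.5754,-.3487,.024,1.588))"
```

```text
[ 0.5731323  -0.34688691  0.14554238] 1.5907846547135898
[321. 191.] (array([ 0.57937289, -0.34911711]), np.float64(0.006917959764198171)) []
[321. 191.] (array([ 0.57892211, -0.34878184]), np.float64(0.006799072406893664)) []
[0.0, 0.0, 0.0008, -0.0107, -0.0078, 0.6083]
```

```bash
python3 - <<'E'
from h import *
c=cap("wrist"); g=cv2.cvtColor(c["bgr"],cv2.COLOR_BGR2GRAY); print(bot.get_state()["position"])
u=proj(c,[[.5863,-.3745,.018],[.5854,-.3224,.018],[.5754,-.3487,.052]]).round(1); print(u.tolist())
for p in u[:2].round().astype(int): print(g[p[1]-12:p[1]+13:2,p[0]-12:p[0]+13:2])
for k,hs in holes(c,150):
  w=ray(c,k,.018)
  if np.linalg.norm(w.mean(0)-[.575,-.349])<.05: r=cv2.minAreaRect((w*1000).astype(np.float32)); print(r)
E
```

```text
[ 0.57329881 -0.3474682   0.14574801]
[[294.8, 200.1], [348.6, 200.1], [321.5, 199.5]]
[[118 200 243 241 247 247 247 247 247 247 247 247 246]
 [116 255 248 247 247 247 247 247 247 247 247 247 247]
 [119 255 247 247 247 247 247 247 247 247 247 247 247]
 [123 255 247 247 247 247 247 247 247 247 247 247 247]
 [126 255 247 247 247 247 247 247 247 247 247 247 247]
 [131 255 248 247 246 242 244 245 247 247 247 247 247]
 [132 241 248 247 244 242 244 244 246 247 247 247 247]
 [136 239 248 247 245 242 243 245 246 247 247 247 247]
 [138 222 248 247 248 244 243 246 247 247 247 247 247]
 [139 221 248 247 247 247 247 247 247 247 247 247 247]
 [143 220 248 247 247 247 247 247 247 247 247 247 247]
 [144 198 248 247 247 247 247 247 247 247 247 247 247]
 [145 185 252 251 251 251 251 251 251 251 251 251 251]]
[[249 249 249 249 249 249 249 249 249 249 255 115 110]
 [247 247 247 247 247 247 247 247 247 247 250 139 109]
 [247 247 247 247 247 247 247 247 247 247 249 137 107]
 [247 247 247 247 247 247 247 247 247 247 249 137 110]
 [247 247 247 247 247 247 244 247 247 247 250 135 112]
 [247 247 247 247 245 244 244 245 247 247 250 124 111]
 [247 247 247 247 244 244 244 245 247 247 250 125 114]
 [247 247 247 247 244 243 244 245 247 247 250 129 114]
 [247 247 247 247 247 246 246 247 247 247 250 126 113]
 [247 247 247 247 247 247 247 247 247 247 250 129 118]
 [247 247 247 247 247 247 247 247 247 247 251 129 119]
 [247 247 247 247 247 247 247 247 247 248 252 124 118]
 [253 254 255 255 255 255 255 255 255 255 243 122 125]]
((575.2378540039062, -349.61358642578125), (74.08303833007812, 71.5998764038086), 2.877606153488159)
```

The bolt holes are faint from glare, but they sit within about 1 mm of the prediction. I grip support 2 at (0.5757,-0.3492).

carry_out(
  motion=[
    [0, 0, 0, -0.017, -0.009, 0.15, -0.2],
    [0, 0, 0, -0.017, -0.009, 0.3, -0.2],
    [0, 0, 0, -0.017, -0.009, 0.45, -0.2],
    [0, 0, 0, -0.017, -0.009, 0.55, -0.2],
    [0, 0, 0, -0.017, -0.009, 0.6, -0.2],
    [0, 0, 0, -0.017, -0.009, 0.6, -0.2],
    [0, 0, 0, -0.017, -0.009, 0.6, -0.2],
    [0, 0, 0, -0.017, -0.009, 0.6, -0.2],
  ],
)

```text
t: 33.3
position: [0.578, -0.3513, 0.0273]
orientation: [-0.029, 3.139, -0.003]
ft_force: [0.1, -0.1, 0.3]
finger_gap: 0.0516
finger_force: 0.0
```

carry_out(
  motion=[
    [0, 0, 0, 0, 0, 0, 1],
    [0, 0, 0, 0, 0, 0, 1],
    [0, 0, 0, 0, 0, 0, 1],
    [0, 0, 0, 0, 0, 0, 1],
    [0, 0, 0, 0, 0, 0, 1],
    [0, 0, 0, 0, 0, 0, 1],
    [0, 0, 0, 0, 0, 0, 1],
    [0, 0, 0, 0, 0, 0, 1],
    [0, 0, 0, 0, 0, 0, 1],
    [0, 0, 0, 0, 0, 0, 1],
  ],
)

```text
t: 34.13
position: [0.5776, -0.3507, 0.0269]
orientation: [-0.029, 3.139, -0.001]
ft_force: [1.0, 1.3, 6.5]
finger_gap: 0.0128
finger_force: 62.3
```

carry_out(
  motion=[
    [0, 0, 0, 0, 0, -0.05, 1],
    [0, 0, 0, 0, 0, -0.15, 1],
    [0, 0, 0, 0, 0, -0.3, 1],
    [0, 0, 0, 0, 0, -0.45, 1],
    [0, 0, 0, 0, 0, -0.6, 1],
    [0, 0, 0, 0, 0, -0.6, 1],
    [0, 0, 0, 0, 0, -0.6, 1],
    [0, 0, 0, 0, 0, -0.6, 1],
    [0, 0, 0, 0, 0, -0.6, 1],
  ],
)

```text
t: 34.88
position: [0.5746, -0.3491, 0.1423]
orientation: [0.028, -3.137, -0.005]
ft_force: [-0.9, 0.5, -4.6]
finger_gap: 0.0128
finger_force: 60.9
```

```bash
python3 -c "
from h import *
print(bot.get_state()['position'],yaw_now(),plan(.5622,.309,.14,1.409))"
```

```text
[ 0.57464522 -0.34906111  0.14232716] 1.5889410831100117 [0.0009, -0.0015, 0.0573, 0.0024, 3.2908, 0.0224]
```

carry_out(
  motion=[
    [0, 0, 0.0573, 0, 0.82, 0, 1],
    [0, 0, 0.0573, 0, 0.82, 0, 1],
    [0, 0, 0.0573, 0, 0.82, 0, 1],
    [0, 0, 0.0573, 0, 0.82, 0, 1],
    [0, 0, 0.0573, 0, 0.82, 0, 1],
    [0, 0, 0.0573, 0, 0.82, 0, 1],
    [0, 0, 0.0573, 0, 0.82, 0, 1],
  ],
)

```text
t: 35.47
position: [0.5727, -0.1859, 0.1436]
orientation: [-0.252, -3.129, -0.0]
ft_force: [1.1, -0.9, -3.7]
finger_gap: 0.0126
finger_force: 61.4
```

```bash
python3 -c "
from h import *
print(bot.get_state()['position'],yaw_now(),plan(.5641,.3087,.14,1.409))"
```

```text
[ 0.57265377 -0.18587678  0.14362045] 1.4098739696612874 [0.0, -0.0009, 0.0003, 0.4384, 2.4341, 0.0193]
```

carry_out(
  motion=[
    [0, 0, 0, 0.146, 0.811, 0, 1],
    [0, 0, 0, 0.146, 0.811, 0, 1],
    [0, 0, 0, 0.146, 0.811, 0, 1],
    [0, 0, 0, 0.146, 0.811, 0, 1],
    [0, 0, 0, 0.146, 0.811, 0, 1],
  ],
)

```text
t: 35.88
position: [0.5698, -0.0163, 0.1444]
orientation: [-0.246, -3.129, -0.008]
ft_force: [0.5, 0.0, -4.3]
finger_gap: 0.0132
finger_force: 61.7
```

carry_out(
  motion=[
    [0, 0, 0, 0.146, 0.811, 0, 1],
    [0, 0, 0, 0.146, 0.811, 0, 1],
    [0, 0, 0, 0.146, 0.811, 0, 1],
    [0, 0, 0, 0.146, 0.811, 0, 1],
    [0, 0, 0, 0.146, 0.811, 0, 1],
  ],
)

```text
t: 36.3
position: [0.5686, 0.1485, 0.1449]
orientation: [-0.246, -3.132, -0.008]
ft_force: [1.2, -1.5, -3.1]
finger_gap: 0.0124
finger_force: 62.0
```

carry_out(
  motion=[
    [0, 0, 0, 0.146, 0.811, 0, 1],
    [0, 0, 0, 0.146, 0.811, 0, 1],
    [0, 0, 0, 0.146, 0.811, 0, 1],
    [0, 0, 0, 0.146, 0.811, 0.1, 1],
    [0, 0, 0, 0.146, 0.811, 0.2, 1],
    [0, 0, 0, 0.146, 0.811, 0.3, 1],
    [0, 0, 0, 0.146, 0.811, 0.33, 1],
    [0, 0, 0, 0.146, 0.811, 0.33, 1],
    [0, 0, 0, 0.146, 0.811, 0.33, 1],
    [0, 0, 0, 0.146, 0.811, 0.33, 1],
    [0, 0, 0, 0.146, 0.811, 0.33, 1],
    [0, 0, 0, 0.146, 0.811, 0.33, 1],
  ],
)

```text
t: 37.3
position: [0.5669, 0.3079, 0.081]
orientation: [0.255, 3.129, 0.002]
ft_force: [0.6, 0.2, -4.3]
finger_gap: 0.0124
finger_force: 62.2
```

```bash
python3 -c "
from h import *
print(bot.get_state()['position'],yaw_now(),plan(.5641,.3087,.034,1.409))
c=cap('wrist'); cv2.imwrite('pics/w14.png',c['bgr']);cv2.imwrite('pics/w14z.png',cv2.resize(c['bgr'][60:330,180:500],None,fx=2.2,fy=2.2))"
```

```text
[0.56687548 0.30787101 0.08099553] 1.4081609945430027 [0.0005, 0.0008, -0.0003, 0.0149, 0.0015, 0.2349]
```

View pics/w14z.png

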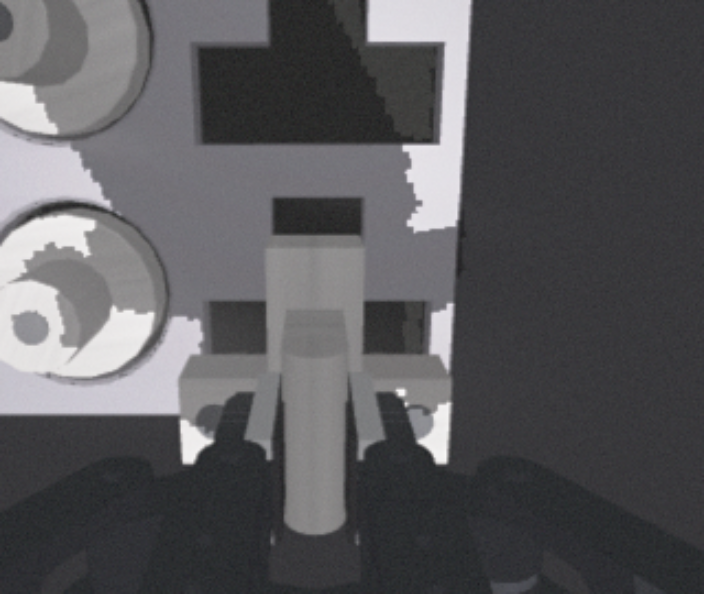

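Support 2 is over T nest b with its stem centred on the nest's stem: (314,240) against (317,200) in the crop. Both platens sit inside their round nests. The image asks for a 3 mm tool-x shift, and the arm's own readings give the same. I lower it.

carry_out(
  motion=[
    [0, 0, 0, 0.009, 0.003, 0.03, 1],
    [0, 0, 0, 0.009, 0.003, 0.06, 1],
    [0, 0, 0, 0.009, 0.003, 0.09, 1],
    [0, 0, 0, 0.009, 0.003, 0.12, 1],
    [0, 0, 0, 0.009, 0.003, 0.145, 1],
    [0, 0, 0, 0.009, 0.003, 0.17, 1],
    [0, 0, 0, 0.009, 0.003, 0.19, 1],
    [0, 0, 0, 0.009, 0.003, 0.21, 1],
    [0, 0, 0, 0.009, 0.003, 0.21, 1],
    [0, 0, 0, 0.009, 0.003, 0.21, 1],
  ],
)

```text
t: 38.18
position: [0.5637, 0.3087, 0.037]
orientation: [-0.254, -3.131, 0.0]
ft_force: [1.0, -0.4, -4.4]
finger_gap: 0.0123
finger_force: 62.2
```

carry_out(
  motion=[
    [0, 0, 0, 0, 0, 0.01, 1],
    [0, 0, 0, 0, 0, 0.01, 1],
    [0, 0, 0, 0, 0, 0.01, 0.2],
    [0, 0, 0, 0, 0, 0.01, 0.2],
    [0, 0, 0, 0, 0, 0.01, 0.2],
    [0, 0, 0, 0, 0, 0.01, 0.2],
    [0, 0, 0, 0, 0, -0.03, 0.2],
    [0, 0, 0, 0, 0, -0.2, 0.2],
    [0, 0, 0, 0, 0, -0.4, 0.2],
    [0, 0, 0, 0, 0, -0.6, 0.2],
    [0, 0, 0, 0, 0, -0.7, 0.2],
    [0, 0, 0, 0, 0, -0.7, 0.2],
  ],
)

```text
t: 39.18
position: [0.5682, 0.3107, 0.1857]
orientation: [0.253, 3.119, 0.01]
ft_force: [0.3, 1.2, 0.5]
finger_gap: 0.0341
finger_force: 0.0
```

```bash
python3 - <<'E'
from h import *
print(bot.get_state()["position"],plan(.49,-.36,.22,1.41))
for n in("scene","side"):
  s=cap(n)
  for k in blobs(s)[1]:
    p=ray(s,[k[:,0].mean(0)],.02)[0]
    if cv2.contourArea(k)<1200 and .3<p[0]<.9 and -.45<p[1]<.2: print(n,k[:,0].mean(0).round(),p.round(3))
E
```

```text
[0.56820898 0.31074666 0.18568492] [0.0023, 0.0037, -0.0003, -0.1561, -3.3716, -0.1942]
scene [151. 218.] [ 0.432 -0.346]
side [289. 361.] [ 0.424 -0.353]
side [379. 200.] [ 0.787 -0.055]
```

carry_out(
  motion=[
    [0, 0, 0, -0.039, -0.843, 0, -0.2],
    [0, 0, 0, -0.039, -0.843, 0, -0.2],
    [0, 0, 0, -0.039, -0.843, 0, -0.2],
    [0, 0, 0, -0.039, -0.843, 0, -0.2],
    [0, 0, 0, -0.039, -0.843, 0, -0.2],
  ],
)

```text
t: 39.7
position: [0.5412, 0.1353, 0.1749]
orientation: [-0.262, -3.125, 0.007]
ft_force: [-0.8, 0.1, -0.6]
finger_gap: 0.0515
finger_force: 0.0
```

carry_out(
  motion=[
    [0, 0, 0, -0.039, -0.843, 0, -0.2],
    [0, 0, 0, -0.039, -0.843, 0, -0.2],
    [0, 0, 0, -0.039, -0.843, 0, -0.2],
    [0, 0, 0, -0.039, -0.843, 0, -0.2],
    [0, 0, 0, -0.039, -0.843, 0, -0.2],
  ],
)

```text
t: 40.12
position: [0.5229, -0.0318, 0.1755]
orientation: [-0.264, -3.127, 0.004]
ft_force: [0.1, 0.7, -0.4]
finger_gap: 0.0512
finger_force: 0.0
```

carry_out(
  motion=[
    [0, 0, 0, -0.039, -0.843, -0.1, -0.2],
    [0, 0, 0, -0.039, -0.843, -0.1, -0.2],
    [0, 0, 0, -0.039, -0.843, -0.1, -0.2],
    [0, 0, 0, -0.039, -0.843, -0.1, -0.2],
    [0, 0, 0, -0.039, -0.843, -0.1, -0.2],
  ],
)

```text
t: 40.53
position: [0.5051, -0.1996, 0.1969]
orientation: [-0.263, -3.13, 0.005]
ft_force: [1.4, 0.7, 0.2]
finger_gap: 0.0516
finger_force: 0.0
```

carry_out(
  motion=[
    [0, 0, 0, -0.039, -0.843, -0.1, -0.2],
    [0, 0, 0, -0.039, -0.843, -0.1, -0.2],
    [0, 0, 0, -0.039, -0.843, -0.1, -0.2],
    [0, 0, 0, -0.039, -0.843, -0.1, -0.2],
    [0, 0, 0, -0.039, -0.843, -0.1, -0.2],
    [0, 0, 0, -0.039, -0.843, -0.1, -0.2],
    [0, 0, 0, -0.039, -0.843, -0.1, -0.2],
    [0, 0, 0, -0.039, -0.843, -0.1, -0.2],
    [0, 0, 0, -0.039, -0.843, -0.1, -0.2],
  ],
)

```text
t: 41.28
position: [0.486, -0.3596, 0.2165]
orientation: [-0.251, -3.13, -0.002]
ft_force: [0.3, 0.6, -0.1]
finger_gap: 0.0516
finger_force: 0.0
```

```bash
python3 plat.py .427 -.346; python3 -c "
from h import *
print(plan(.4268,-.3464,.14,1.588))
c=cap('wrist'); g=cv2.cvtColor(c['bgr'],cv2.COLOR_BGR2GRAY); cv2.imwrite('pics/w15.png',g)
for lo in (100,220,240,246):
  for k,hs in holes(c,lo):
    p=ray(c,[k.mean(0)],.018)[0]
    if abs(p-[.427,-.346]).max()<.05: print(lo,p.round(4),[(cv2.contourArea(h),ray(c,[h[:,0].mean(0)],.018).round(4)[0].tolist()) for h in hs])
"
```

```text
[ 0.48610078 -0.35977638  0.21679636] 1.411109027961538
[326. 120.] (array([ 0.4265879 , -0.34597374]), np.float64(0.007346171510997781)) [(23.5, [0.4363, -0.371], [0.4377, -0.3729])]
[326. 120.] (array([ 0.42649572, -0.34591739]), np.float64(0.006938194443311207)) [(65.5, [0.4363, -0.3707], [0.4377, -0.3726]), (17.5, [0.4381, -0.321], [0.4396, -0.3184])]
[0.0003, -0.0003, -0.0563, 0.303, 0.0185, 0.3843]
220 [ 0.4257 -0.3464] [(77.0, [0.4377, -0.3723]), (23.5, [0.4402, -0.3193])]
240 [ 0.4143 -0.3394] []
```

carry_out(
  motion=[
    [0, 0, -0.0563, 0.303, 0.018, 0.2, -0.2],
    [0, 0, -0.0563, 0.303, 0.018, 0.3, -0.2],
    [0, 0, -0.0563, 0.303, 0.018, 0.38, -0.2],
    [0, 0, -0.0563, 0.303, 0.018, 0.38, -0.2],
    [0, 0, -0.0563, 0.303, 0.018, 0.38, -0.2],
    [0, 0, -0.0563, 0.303, 0.018, 0.38, -0.2],
    [0, 0, -0.0563, 0.303, 0.018, 0.38, -0.2],
    [0, 0, -0.0563, 0.303, 0.018, 0.38, -0.2],
  ],
)

```text
t: 42.05
position: [0.4287, -0.3499, 0.1435]
orientation: [-0.025, 3.138, -0.005]
ft_force: [0.3, -0.6, -0.2]
finger_gap: 0.0511
finger_force: 0.0
```

```bash
python3 - <<'E'
from h import *
c=cap("wrist"); g=cv2.cvtColor(c["bgr"],cv2.COLOR_BGR2GRAY); print(bot.get_state()["position"],yaw_now())
u=proj(c,[[.4377,-.3724,.018],[.4368,-.3203,.018]]).round(1); print(u.tolist())
for lo in (150,200,220):
  for k,hs in holes(c,lo):
    w=ray(c,k,.018)
    if abs(w.mean(0)-[.427,-.346]).max()<.05: print(lo,[(cv2.contourArea(h),h[:,0].mean(0).round(1).tolist(),ray(c,[h[:,0].mean(0)],.018).round(4)[0].tolist()) for h in hs])
r=int(u[:,1].mean()); print(g[r,270:380:2].tolist())
print(plan(.4268,-.3465,.026,1.588))
E
```

```text
[ 0.42842819 -0.34967129  0.14312724] 1.586369449291178
[[300.1, 196.4], [354.5, 196.3]]
150 [(7.0, [349.5, 231.5], [0.4731, -0.3237]), (5.5, [345.3, 231.7], [0.4734, -0.3278]), (5.5, [353.7, 227.3], [0.4686, -0.3197])]
200 []
220 []
[136, 138, 139, 140, 137, 139, 140, 144, 141, 140, 235, 248, 247, 247, 247, 247, 247, 247, 247, 247, 247, 247, 247, 247, 247, 248, 241, 244, 243, 245, 245, 245, 247, 247, 247, 247, 247, 247, 247, 247, 247, 247, 247, 247, 247, 247, 247, 255, 125, 124, 127, 125, 123, 126, 122]
[-0.0008, 0.0008, -0.0005, 0.0094, 0.0175, 0.5856]
```

carry_out(
  motion=[
    [0, 0, 0, 0.011, 0.016, 0.15, -0.2],
    [0, 0, 0, 0.011, 0.016, 0.3, -0.2],
    [0, 0, 0, 0.011, 0.016, 0.45, -0.2],
    [0, 0, 0, 0.011, 0.016, 0.55, -0.2],
    [0, 0, 0, 0.011, 0.016, 0.575, -0.2],
    [0, 0, 0, 0.011, 0.016, 0.575, -0.2],
    [0, 0, 0, 0.011, 0.016, 0.575, -0.2],
    [0, 0, 0, 0.011, 0.016, 0.575, -0.2],
  ],
)

```text
t: 42.77
position: [0.4261, -0.3468, 0.0283]
orientation: [-0.024, 3.139, -0.004]
ft_force: [-0.2, 0.1, -0.2]
finger_gap: 0.0512
finger_force: 0.0
```

carry_out(
  motion=[
    [0, 0, 0, 0, 0, 0, 1],
    [0, 0, 0, 0, 0, 0, 1],
    [0, 0, 0, 0, 0, 0, 1],
    [0, 0, 0, 0, 0, 0, 1],
    [0, 0, 0, 0, 0, 0, 1],
    [0, 0, 0, 0, 0, 0, 1],
    [0, 0, 0, 0, 0, 0, 1],
    [0, 0, 0, 0, 0, 0, 1],
    [0, 0, 0, 0, 0, 0, 1],
    [0, 0, 0, 0, 0, 0, 1],
  ],
)

```text
t: 43.6
position: [0.4253, -0.3463, 0.0275]
orientation: [-0.024, 3.14, -0.003]
ft_force: [-0.8, -0.6, 6.2]
finger_gap: 0.0126
finger_force: 61.4
```

carry_out(
  motion=[
    [0, 0, 0, 0, 0, -0.05, 1],
    [0, 0, 0, 0, 0, -0.15, 1],
    [0, 0, 0, 0, 0, -0.3, 1],
    [0, 0, 0, 0, 0, -0.45, 1],
    [0, 0, 0, 0, 0, -0.6, 1],
    [0, 0, 0, 0, 0, -0.6, 1],
    [0, 0, 0, 0, 0, -0.6, 1],
    [0, 0, 0, 0, 0, -0.6, 1],
    [0, 0, 0, 0, 0, -0.6, 1],
  ],
)

```text
t: 44.35
position: [0.423, -0.3437, 0.1441]
orientation: [0.024, -3.138, -0.005]
ft_force: [0.3, 0.8, -2.5]
finger_gap: 0.0123
finger_force: 60.2
```

carry_out(
  motion=[
    [0, 0, 0.0563, 0, 0.82, 0, 1],
    [0, 0, 0.0563, 0, 0.82, 0, 1],
    [0, 0, 0.0563, 0, 0.82, 0, 1],
    [0, 0, 0.0563, 0, 0.82, 0, 1],
    [0, 0, 0.0563, 0, 0.82, 0, 1],
    [0, 0, 0.0563, 0, 0.82, 0, 1],
    [0, 0, 0.0563, 0, 0.82, 0, 1],
  ],
)

```text
t: 44.93
position: [0.4214, -0.1809, 0.1452]
orientation: [-0.252, -3.13, -0.0]
ft_force: [0.5, -0.7, -2.4]
finger_gap: 0.0122
finger_force: 60.7
```

```bash
python3 -c "
from h import *
print(bot.get_state()['position'],yaw_now(),plan(.4834,.322,.14,1.409))"
```

```text
[ 0.4214344  -0.18093236  0.14515297] 1.409821619134322 [0.0001, -0.0006, 0.0003, 0.0972, 2.5318, 0.0263]
```

carry_out(
  motion=[
    [0, 0, 0, 0.035, 0.844, 0, 1],
    [0, 0, 0, 0.035, 0.844, 0, 1],
    [0, 0, 0, 0.035, 0.844, 0, 1],
    [0, 0, 0, 0.035, 0.844, 0, 1],
    [0, 0, 0, 0.035, 0.844, 0, 1],
  ],
)

```text
t: 45.35
position: [0.4427, -0.0089, 0.1459]
orientation: [-0.245, -3.131, -0.007]
ft_force: [1.1, -0.9, -2.8]
finger_gap: 0.0121
finger_force: 61.1
```

carry_out(
  motion=[
    [0, 0, 0, 0.035, 0.844, 0, 1],
    [0, 0, 0, 0.035, 0.844, 0, 1],
    [0, 0, 0, 0.035, 0.844, 0, 1],
    [0, 0, 0, 0.035, 0.844, 0, 1],
    [0, 0, 0, 0.035, 0.844, 0, 1],
  ],
)

```text
t: 45.77
position: [0.4649, 0.1591, 0.1464]
orientation: [0.246, 3.13, 0.007]
ft_force: [0.2, -0.0, -2.9]
finger_gap: 0.0125
finger_force: 61.4
```

carry_out(
  motion=[
    [0, 0, 0, 0.035, 0.844, 0, 1],
    [0, 0, 0, 0.035, 0.844, 0, 1],
    [0, 0, 0, 0.035, 0.844, 0, 1],
    [0, 0, 0, 0.035, 0.844, 0.1, 1],
    [0, 0, 0, 0.035, 0.844, 0.2, 1],
    [0, 0, 0, 0.035, 0.844, 0.3, 1],
    [0, 0, 0, 0.035, 0.844, 0.33, 1],
    [0, 0, 0, 0.035, 0.844, 0.33, 1],
    [0, 0, 0, 0.035, 0.844, 0.33, 1],
    [0, 0, 0, 0.035, 0.844, 0.33, 1],
    [0, 0, 0, 0.035, 0.844, 0.33, 1],
    [0, 0, 0, 0.035, 0.844, 0.33, 1],
  ],
)

```text
t: 46.77
position: [0.4842, 0.3219, 0.0818]
orientation: [0.255, 3.129, 0.002]
ft_force: [-0.1, -0.4, -3.3]
finger_gap: 0.0124
finger_force: 61.5
```

```bash
python3 -c "
from h import *
print(bot.get_state()['position'],yaw_now(),plan(.4819,.3222,.0345,1.409))
c=cap('wrist'); cv2.imwrite('pics/w16.png',c['bgr']); g=cv2.cvtColor(c['bgr'],cv2.COLOR_BGR2GRAY)
a=cv2.imread('pics/w14.png',0)
for k in(a,g): print(k[140:200:2,323].tolist()); print(k[156,285:365:2].tolist()); print(k[185,285:365:2].tolist())
"
```

```text
[0.48416823 0.32187797 0.08184548] 1.408158655442254 [0.0005, 0.0007, -0.0003, 0.012, -0.0006, 0.2367]
[115, 119, 115, 114, 113, 53, 49, 46, 50, 39, 43, 43, 46, 60, 113, 114, 124, 137, 134, 136, 135, 135, 137, 133, 134, 137, 135, 136, 131, 136]
[114, 113, 114, 116, 114, 111, 114, 118, 117, 94, 40, 40, 44, 45, 49, 41, 43, 44, 42, 50, 42, 38, 42, 34, 42, 46, 44, 47, 43, 45, 94, 116, 117, 116, 110, 117, 116, 117, 113, 117]
[113, 112, 115, 111, 113, 110, 113, 114, 138, 142, 145, 143, 137, 139, 141, 139, 138, 137, 133, 135, 140, 141, 140, 144, 145, 142, 143, 140, 139, 133, 126, 113, 112, 111, 114, 113, 113, 114, 117, 113]
[135, 138, 135, 133, 134, 137, 138, 131, 55, 46, 48, 50, 47, 53, 48, 43, 102, 137, 133, 142, 160, 161, 165, 163, 161, 159, 159, 160, 157, 158]
[135, 134, 136, 135, 134, 131, 137, 136, 135, 86, 49, 48, 48, 49, 48, 51, 48, 51, 50, 55, 54, 54, 53, 56, 53, 57, 49, 54, 56, 79, 130, 136, 135, 133, 137, 133, 138, 135, 135, 165]
[133, 133, 131, 137, 137, 138, 135, 131, 161, 166, 170, 167, 167, 165, 166, 166, 164, 161, 155, 161, 163, 169, 168, 167, 166, 166, 162, 163, 166, 163, 145, 132, 130, 131, 136, 133, 130, 133, 135, 136]
```

Row 155 for the nest edge and row 172 for the stem foot give a 2.6 mm shift. The arm's own readings give 2.4 mm, so I lower it.

carry_out(
  motion=[
    [0, 0, 0, 0.007, 0.001, 0.03, 1],
    [0, 0, 0, 0.007, 0.001, 0.06, 1],
    [0, 0, 0, 0.007, 0.001, 0.09, 1],
    [0, 0, 0, 0.007, 0.001, 0.12, 1],
    [0, 0, 0, 0.007, 0.001, 0.145, 1],
    [0, 0, 0, 0.007, 0.001, 0.17, 1],
    [0, 0, 0, 0.007, 0.001, 0.19, 1],
    [0, 0, 0, 0.007, 0.001, 0.21, 1],
    [0, 0, 0, 0.007, 0.001, 0.21, 1],
    [0, 0, 0, 0.007, 0.001, 0.21, 1],
  ],
)

```text
t: 47.65
position: [0.4813, 0.3222, 0.038]
orientation: [-0.254, -3.131, 0.001]
ft_force: [0.1, 0.8, -2.3]
finger_gap: 0.0129
finger_force: 61.6
```

carry_out(
  motion=[
    [0, 0, 0, -0.002, 0, 0.01, 1],
    [0, 0, 0, -0.002, 0, 0.01, 1],
    [0, 0, 0, -0.002, 0, 0.01, 0.2],
    [0, 0, 0, -0.002, 0, 0.01, 0.2],
    [0, 0, 0, -0.002, 0, 0.01, 0.2],
    [0, 0, 0, -0.002, 0, 0.01, 0.2],
    [0, 0, 0, -0.002, 0, -0.03, 0.2],
    [0, 0, 0, -0.002, 0, -0.2, 0.2],
    [0, 0, 0, -0.002, 0, -0.4, 0.2],
    [0, 0, 0, -0.002, 0, -0.6, 0.2],
    [0, 0, 0, -0.002, 0, -0.7, 0.2],
    [0, 0, 0, -0.002, 0, -0.7, 0.2],
  ],
)

```text
t: 48.65
position: [0.4861, 0.3244, 0.186]
orientation: [0.253, 3.12, 0.011]
ft_force: [0.1, -0.2, 0.1]
finger_gap: 0.0338
finger_force: 0.0
```

carry_out(
  motion=[
    [0, 0, 0, -0.5, -0.35, -0.35, 0.2],
    [0, 0, 0, -0.5, -0.35, -0.35, 0.2],
    [0, 0, 0, -0.5, -0.35, -0.35, 0.2],
    [0, 0, 0, -0.5, -0.35, -0.35, 0.2],
    [0, 0, 0, -0.5, -0.35, -0.35, 0.2],
    [0, 0, 0, -0.5, -0.35, -0.35, 0.2],
    [0, 0, 0, -0.5, -0.35, -0.35, 0.2],
    [0, 0, 0, -0.5, -0.35, -0.35, 0.2],
    [0, 0, 0, -0.5, -0.35, -0.35, 0.2],
    [0, 0, 0, -0.5, -0.35, -0.35, 0.2],
    [0, 0, 0, -0.5, -0.35, -0.35, 0.2],
    [0, 0, 0, -0.5, -0.35, -0.35, 0.2],
  ],
)

```text
t: 49.65
position: [0.5689, 0.2374, 0.2481]
orientation: [-0.253, -3.131, 0.0]
ft_force: [0.3, 0.1, -0.1]
finger_gap: 0.0345
finger_force: 0.0
```

```bash
python3 - <<'E'
from h import *
s=bot.get_state(); print(s["position"],s["t"])
c=cap("wrist"); cv2.imwrite("pics/w17.png",c["bgr"]); cv2.imwrite("pics/w17z.png",cv2.resize(c["bgr"][10:250,180:500],None,fx=2.4,fy=2.4,interpolation=cv2.INTER_CUBIC))
for lo in(200,230):
  for k,hs in holes(c,lo): print(lo,k.mean(0).round(),cv2.contourArea(k),ray(c,[k.mean(0)],.053).round(4)[0],"circ .023",circ(ray(c,k,.023),.028),[(cv2.contourArea(h),ray(c,[h[:,0].mean(0)],.053).round(4)[0].tolist(),ray(c,[h[:,0].mean(0)],.025).round(4)[0].tolist()) for h in hs if cv2.contourArea(h)>15])
E
```

```text
[0.56891068 0.23740579 0.2480785 ] 49.65
200 [  9. 345.] 568.5 [ 0.7385 -0.2372] circ .023 (array([ 0.75731343, -0.28442308]), np.float64(0.003915333181037383)) [(74.5, [0.7511, -0.2483], [0.7716, -0.2895])]
200 [369. 149.] 628.0 [0.549  0.2948] circ .023 (array([0.56424718, 0.3144563 ]), np.float64(0.007880394115544505)) [(44.0, [0.5633, 0.2786], [0.5683, 0.2812])]
200 [381.  88.] 1781.0 [0.4846 0.316 ] circ .023 (array([0.4836144 , 0.32189898]), np.float64(0.006831065063013331)) [(59.0, [0.4988, 0.338], [0.4983, 0.3455]), (56.0, [0.4907, 0.2905], [0.4896, 0.2941]), (308.0, [0.4816, 0.313], [0.4797, 0.3184])]
230 [369. 149.] 568.0 [0.5488 0.295 ] circ .023 (array([0.56421658, 0.31513173]), np.float64(0.007307193934847694)) [(56.5, [0.5632, 0.2788], [0.5681, 0.2814])]
230 [382.  88.] 1731.5 [0.485  0.3168] circ .023 (array([0.48253729, 0.31941698]), np.float64(0.006725601369348345)) [(18.0, [0.4995, 0.3252], [0.4991, 0.3316]), (70.5, [0.4988, 0.3381], [0.4983, 0.3456]), (69.0, [0.4908, 0.2906], [0.4897, 0.2942]), (453.0, [0.4839, 0.3142], [0.4823, 0.3197])]
230 [343. 120.] 8608.0 [0.5114 0.2693] circ .023 (array([0.51055279, 0.28035527]), np.float64(0.05678247674865884)) [(64.0, [0.5711, 0.3256], [0.5767, 0.3321]), (19.0, [0.5212, 0.1502], [0.5226, 0.1421]), (1713.0, [0.558, 0.3084], [0.5625, 0.3135]), (25.0, [0.4634, 0.3387], [0.46, 0.3463]), (22.5, [0.4438, 0.3171], [0.4388, 0.3229])]
```

View pics/w17z.png

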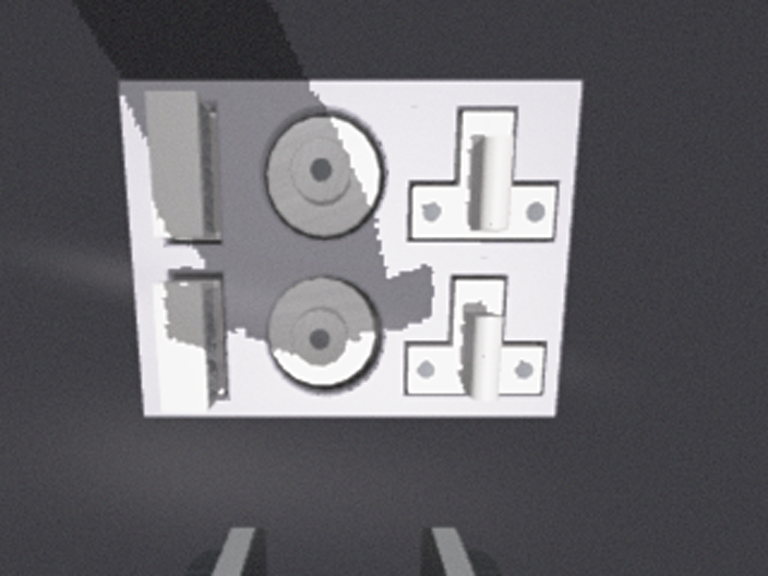

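The last view shows all six parts seated: jaws at the left end, platens in the round nests at (325,173) and (323,333), supports in the T nests. From their bolt holes the supports measure within 1 mm of the nest points. I hand the job in.

```bash
python3 -c "
from workcell import bot
print(bot.job_done())"
```

```text
the job is handed in; nothing more can be done
None
```

I put both jaw inserts, both platens and both supports into their matching tray nests and handed the job in at about 50 s of the 208 s; the last camera view showed all six seated, and the hand-in gave no verdict.

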